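# Feed ring tube to the stop and clamp it for sawing

### The job

Set the brass tube up for sawing off the next ring: slide it along its V-groove through the saw guide until its front end sits home against the brass length stop, then turn the wing screw clockwise by hand-feel until the foot holds the tube firmly. The tube is thin-walled: do not crush it, do not ram the stop, do not bear on the saw guide that the wings pass closely, and leave the cut rings, the saw frame and the mallet alone.

Things in the scene. Friction and masses are not known exactly. Their poses are not given: they have to be found in the camera images.
- jig: Fixed steel tube-sawing jig, base 290 x 90 x 12 mm. Origin: on the bench below the wing screw's axis. x along the tube towards the stop, z up. V-groove block from x -100 to +28 mm, 44 mm wide, its top 45 mm high, holds the tube's axis 45 mm above the bench. Bridge bar over the tube at x -11 to 11 mm, y -37 to 37 mm, top at z 78 mm (its bolts 82). Catch tray with the cut rings at x 83 to 135 mm.
- tube: Loose brass tube, 20 mm outside, 200 mm long, 0.12 to 0.19 kg, thin-walled. Lies in the V-groove, pulled back, its tail overhanging the block at the back, free of it over 45 mm or more and 33 mm above the base plate's top at its axis: take it there across its diameter. Origin: its middle, on its axis; x along it towards the front (stop) end. It may roll about its axis.
- tube_front (a point): Centre of the tube's front end, the one facing the stop. It starts 17 to 35 mm short of the stop.
- tube_tail (a point): Centre of the tube's tail end, 200 mm behind the front.
- stop: Fixed brass L-shaped length stop on the jig behind the saw guide, 24 mm wide, 56 mm high. Its frame is the jig's frame. It is a light stop: the tube should meet it with less than 20 N.
- stop_face (a point): Point on the stop's face where the tube's axis meets it; axes as the jig's, so the face looks to -x. The tube is home when its front end is against it (gap under 1.5 mm).
- guide: Fixed saw guide: two upright steel plates 4 mm thick with a 3 mm saw slot between, across the jig at x 33 to 44 mm, 68 mm wide, top at z 108 mm, with a window for the tube. Its frame is the jig's. The wing tips sweep 7 mm from it, and 29 mm are left for a finger between it and wings that lie parallel to it; do not bear on it with more than 8 N.
- guide_face (a point): Centre of the upper part of the saw guide's face nearest the wing screw (33 mm from the screw's axis, 84 mm high); axes as the jig's.
- spindle: The wing screw's spindle and its cork-faced foot (14 mm square) over the tube at the jig's origin; origin on the screw's axis, 80 mm high at wing = 0, sinking 1.9 mm per rad. The foot is worn by an unknown amount, so it meets the tube anywhere from 1.0 to 3.0 rad of the joint wing. The tube is firmly held with 18 N of foot force and crushed above 48 N; about 32 N is right.
- wing (a joint): Turn of the wing screw in rad, growing clockwise seen from above (tightening); starts slack at 0 to 0.7, at least 0.3 before the foot can touch. It runs with 0.11 N m of steady friction and stays where it is left. Once the foot is on the tube its force rises by about 80 N per rad, and each 10 N of foot force adds 0.019 N m to the turning torque: stop when the torque has risen about 0.06 N m above free running.
- wing_grip (a point): Centre of the winged head, on the screw's vertical axis, 107 mm above the bench at wing = 0, sinking 1.9 mm per rad. Flat upright wings, 52 mm long along this frame's x, 8 mm thick along y, z from -11 to +11 mm. At wing = 0 the wings' x is the jig's x. Pinch firmly (40 N) across the 8 mm from above and follow it down: pulling up or pressing down on it falsifies the feel.
- band1: Cut brass ring, 20 mm outside, 10 mm high, lying loose in the catch tray; origin under its centre. Leave alone.
- band2: Second cut brass ring, the same. Leave alone.
- sawframe: Loose jeweller's saw frame, steel bow 135 x 85 mm with a 110 mm wooden handle, lying on the bench beyond the jig. Leave alone.
- mallet: Loose mallet, round head 36 x 75 mm, 200 mm handle, lying on the bench. Leave alone.
Not all that is in view belongs to the job. What is meant by the tube is not grey or turquoise, and is the smaller of those in its own colour.

How it is judged:
By the outcome, as a careful person would: the job done as asked, in the order asked, and still so for the second after the job is handed in, with the robot touching nothing.
It also fails if it takes over 72 s, if anything falls off the work surface, if the arm or the gripper's body presses on something with over 40 N, if the wrist force passes 120 N, or if a joint passes its speed limit or range.

### The arm

A 6-joint arm with a two-finger parallel gripper is mounted at the origin on the work surface. World frame = base frame: x ahead of the robot, y to its left, z up, the work surface at z = 0. Lengths are in m, angles in rad, forces in N, time in s.
With the tool pointing down it reaches from about 0.25 to 0.775 m from the base axis. Payload 8.9 kg.
Tool frame: the origin (TCP) lies midway between the tips of the shut fingers; the grasp point (between the pads) lies 19 mm behind it (bot.grip_depth is the distance from the TCP to the grasp point, in m); z points along the fingers, y is the direction in which the jaws open and shut (so a half turn about z gives the same grasp; the last joint's range is limited). The gripper opens to 85 mm and grips with 20 to 120 N. Pads are 22 mm wide; open, the fingers measure 114 mm over their backs; the gripper's body (76 mm by 85 mm) begins 54 mm behind the grasp point. The pads swing forward as they close: fully open they stand 13 mm farther back than shut.
Start: joints at [0.989, 0.291, -0.153, 1.127, 0, 1.431], TCP at [0.225, 0.474, 0.231] pointing down, gripper open.
Joint ranges: [-2.52, 2.52], [-0.91, 1.74], [-1.3, 1.37], [-1.96, 2.02], [-1.52, 1.47], [-3.14, 3.14]. Speed limits (rad/s): [2.22, 2.22, 2.79, 3.14, 3.14, 3.14].

### API

Orientations are given as [roll, pitch, yaw] about the fixed x, y, z axes, in that order (R = Rz(yaw) Ry(pitch) Rx(roll)).
In Python, from rig import bot, viewer gives the robot as it stands.
- The arm moves only by the tool drive_tool, never from a script. Its argument "targets" is a list of rows, each an object of numbers: "dx", "dy", "dz": the shift along the tool's x, y, z in mm; "rx", "ry", "rz": the turn, a rotation vector about the tool's x, y, z in units of 10 degrees (1.0 is 10 degrees); "fingers": the finger opening in mm, from 0 to 85.4. In form: [{"dx": .., "dy": .., "dz": .., "rx": .., "ry": .., "rz": .., "fingers": ..}, ...]. A call has 1 to 20 rows; each row is the pose to reach, as a shift and turn from the pose commanded when the call began, along the tool's axes at that moment; what a row does not reach only later rows make up. A row lasts 1/8 s, in which the tool goes at most 62.5 mm and 10.7 degrees, less where a joint would pass 70% of its speed; a pose out of reach is approached as far as the arm can. A call with a gripper value outside its range is refused whole. The fingers move at their own pace and stop on an object; "squeeze" is the grip in N (left out, the last holds). Time passes only in rows, so rows that repeat a pose let the fingers close. It gives the time, the measured TCP pose, the force and the opening at its end, in the units of the state.
- bot.get_obs(): the state, without advancing time (a new reading comes with each control period).
- viewer.read_camera(name): name is "scene" or "side" or "wrist"; returns a dict with "pixels" (420x560x3 uint8, red, green, blue), "depth" (420x560 float32, m along the optical axis (not along the pixel's ray), 0 where there is no reading), "K" (3x3 intrinsics, pixels), "world_from_camera" (4x4, takes a point from camera to world coordinates). Camera axes: x right, y up, looking along -z (the intrinsics and any distortion apply to the point x, -y, -z); pixel columns grow to the right and rows downward; lengths in m; the calibration is good to about 2 mm. A picture is of the moment at which its call begins.
- bot.job_done(): hands the job in, once; it reports no verdict.
The state is a dict: "time": time; "joint_pos": joint angles; "qvel": joint speeds; "joint_torque": joint torques, N m; "eef_pos": TCP position; "orientation": TCP orientation; "wrist_force": force on the tool from outside, world axes, zero at the start; "torque": the same for the moment, N m; "grip_width": opening from 0.0 (shut) to 1.0 (fully open).
Only numpy, scipy, OpenCV 4.12 (cv2) and the standard library are available. Lean on these libraries where they do the work, as an engineer would, in place of code of your own. Each camera call takes 0.05 s, during which the arm holds its last target.

## Working session

There is one attempt and no reset: what is moved stays moved. The work goes in short steps, Python scripts to look and compute and a tool call to move; the robot and the scene stay as the last step left them, time stands still between calls to the robot, and variables do not carry over. Pictures are saved under pics/ and viewed, and the job is handed in when it is done.

Besides the shell and the picture viewer there is one more tool, called after ">>>" as a command line: name --argument value ..., lists and objects as JSON in quotes. drive_tool: Moves the arm, as the interface text tells. Its arguments: {"type":"object","properties":{"targets":{"type":"array"},"squeeze":{"type":"number"}},"required":["targets"]}

```bash
ls; mkdir -p pics; python3 - <<'E'
from rig import bot, viewer
import cv2,numpy as np
print(bot.get_obs())
for n in ["scene","side","wrist"]:
    c=viewer.read_camera(n); cv2.imwrite(f"pics/a_{n}.png",c["pixels"][:,:,::-1]); np.savez(f"a_{n}.npz",**c)
    print(n,c["K"].tolist(),c["world_from_camera"].round(4).tolist(),[k for k in c])
E
```

```text
pics
{'time': 0.0, 'joint_pos': array([ 9.88694710e-01,  2.91269008e-01, -1.54116059e-01,  1.12668734e+00,
       -2.44631636e-06,  1.43148217e+00]), 'qvel': array([ 0.00143488, -0.00032985, -0.00031612, -0.00102897, -0.00182658,
       -0.00034495]), 'joint_torque': array([-8.22930288e-04, -5.37148046e+01,  3.31371832e+01,  1.58912555e-02,
       -2.28920444e-04,  1.39845234e-06]), 'eef_pos': array([0.2247082 , 0.47400723, 0.23074199]), 'orientation': array([-3.14032860e+00, -1.74778361e-04,  2.69880508e+00]), 'wrist_force': array([-0.32926678,  0.05206823,  0.12323265]), 'torque': array([-0.01338591, -0.02889954,  0.01849606]), 'grip_width': 1.0027316840141904}
scene [[494.8420307641315, 0.0, 281.4431989957106], [0.0, 494.8420307641315, 202.4103759611349], [0.0, 0.0, 1.0]] [[-0.7942, -0.5077, 0.334, 0.9575], [0.6076, -0.6533, 0.4517, 0.6066], [-0.0111, 0.5617, 0.8273, 1.0498], [0.0, 0.0, 0.0, 1.0]] ['pixels', 'depth', 'K', 'world_from_camera']
side [[413.94058743088056, 0.0, 275.3148564402702], [0.0, 413.94058743088056, 208.7906339358742], [0.0, 0.0, 1.0]] [[0.9907, 0.0797, -0.1106, 0.4474], [-0.1357, 0.4978, -0.8566, -0.7445], [-0.0132, 0.8636, 0.504, 0.5815], [0.0, 0.0, 0.0, 1.0]] ['pixels', 'depth', 'K', 'world_from_camera']
wrist [[346.6371553925614, 0.0, 284.8548660696231], [0.0, 346.6371553925614, 210.5540253012689], [0.0, 0.0, 1.0]] [[0.4293, -0.8723, -0.2342, 0.1648], [0.9032, 0.4149, 0.1102, 0.5009], [0.0011, -0.2588, 0.9659, 0.3739], [0.0, 0.0, 0.0, 1.0]] ['pixels', 'depth', 'K', 'world_from_camera']
```

View pics/a_scene.png

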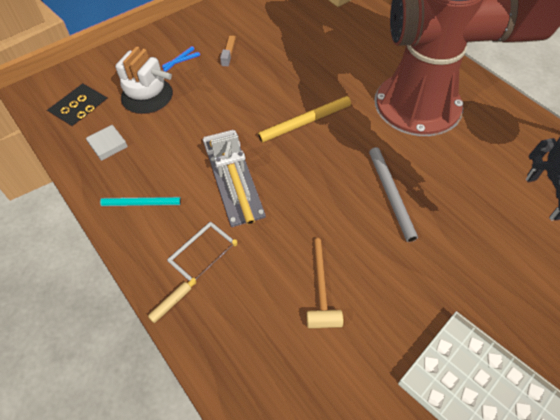

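View pics/a_side.png

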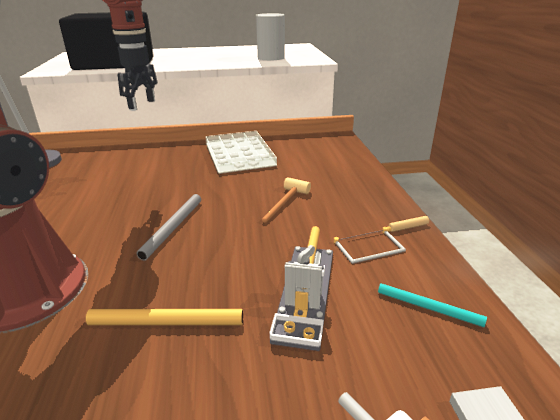

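View pics/a_wrist.png

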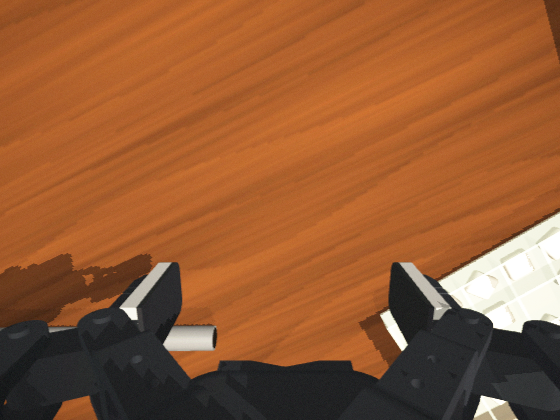

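The things that could be taken for the tube are yellow in the jig (scene 240,192), the larger yellow on the bench (305,118), grey (393,195) and turquoise (140,202). The brass tube is the smaller yellow one, in the jig. I'll check that in a close crop and measure it.

```bash
cat > h.py <<'E'
import numpy as np,cv2
def load(n,p="a"): return dict(np.load(f"{p}_{n}.npz"))
def cloud(c):
    K=c["K"];W=c["world_from_camera"];d=c["depth"];v,u=np.mgrid[:420,:560]
    P=np.stack([(u-K[0,2])/K[0,0]*d,-(v-K[1,2])/K[1,1]*d,-d],-1)
    P=P@W[:3,:3].T+W[:3,3]; P[d==0]=np.nan; return P
def ray(c,u,v):
    K=c["K"];W=c["world_from_camera"];r=np.array([(u-K[0,2])/K[0,0],-(v-K[1,2])/K[1,1],-1.])
    return W[:3,3],W[:3,:3]@r
def onz(c,u,v,z):
    o,r=ray(c,u,v); return o+r*(z-o[2])/r[2]
def proj(c,p):
    W=c["world_from_camera"];K=c["K"];q=W[:3,:3].T@(np.asarray(p)-W[:3,3]); return np.array([K[0,2]+K[0,0]*q[0]/-q[2],K[1,2]+K[1,1]*q[1]/q[2]])
def crop(img,x0,y0,x1,y1,s,name): cv2.imwrite(name,cv2.resize(img[y0:y1,x0:x1,::-1],None,fx=s,fy=s,interpolation=cv2.INTER_CUBIC))
E
python3 - <<'E'
from h import *
s=load("scene"); d=load("side")
crop(s["pixels"],180,115,290,240,4.5,"pics/b1.png")
crop(d["pixels"],255,215,355,355,4.2,"pics/b2.png")
for c,box in((s,(195,120,275,235)),(d,(260,220,345,350))):
    P=cloud(c); hsv=cv2.cvtColor(c["pixels"],cv2.COLOR_RGB2HSV)
    m=cv2.inRange(hsv,(18,120,90),(32,255,255))
    x0,y0,x1,y1=box; mm=np.zeros_like(m); mm[y0:y1,x0:x1]=m[y0:y1,x0:x1]
    n,l,st,ce=cv2.connectedComponentsWithStats(mm)
    for i in range(1,n):
        if st[i,4]<8: continue
        p=P[l==i]; p=p[~np.isnan(p[:,0])]
        print(st[i],ce[i].round(1)); 
        if len(p)>5: print(np.percentile(p,[2,50,98],axis=0).round(4).tolist())
E
```

```text
[258 126  17  16 175] [267.1 133.7]
[[0.4051, -0.1959, -0.0012], [0.4355, -0.1578, 0.0255], [0.4561, -0.1486, 0.0336]]
[227 164  28  59 455] [240.4 193.5]
[[0.5855, -0.1078, 0.0478], [0.6192, -0.0186, 0.0545], [0.6494, 0.0559, 0.0596]]
[308 226  12  38 191] [313.4 240.5]
[[0.6061, -0.074, 0.0486], [0.6295, 0.009, 0.0538], [0.6489, 0.0533, 0.0565]]
[334 237   5   5  18] [335.6 238.7]
[[0.693, 0.0535, 0.0058], [0.697, 0.0578, 0.0126], [0.7025, 0.0639, 0.0151]]
[294 292  14  25 281] [300.9 303. ]
[[0.5547, -0.1866, 0.0162], [0.5681, -0.1687, 0.032], [0.579, -0.1635, 0.0567]]
[284 322  11  11  81] [289.1 326.4]
[[0.5292, -0.2205, 0.0133], [0.5377, -0.213, 0.019], [0.5472, -0.2004, 0.0231]]
[303 328  12  11  88] [308.4 333. ]
[[0.5612, -0.2403, 0.012], [0.5693, -0.2329, 0.0182], [0.5784, -0.2211, 0.0231]]
```

View pics/b1.png

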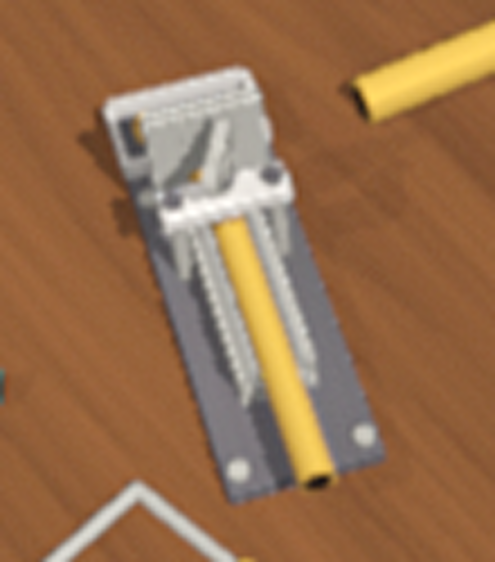

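View pics/b2.png

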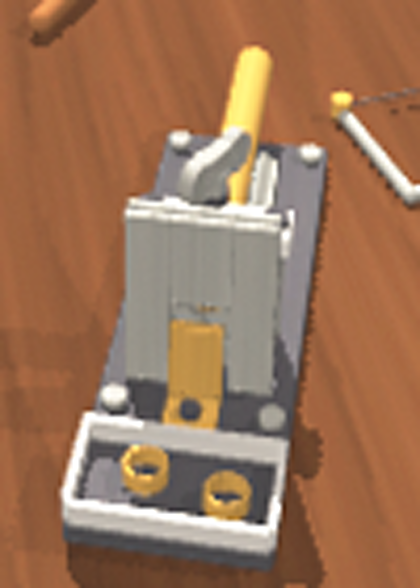

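The crops confirm it: the yellow tube lies in the jig, with its tail at scene (250,220). The wing head is seen end on at side (306,250) and turned a little. Next I'll fit the axes.

```bash
python3 - <<'E'
from h import *
s=load("scene"); d=load("side")
PS=[]
for c,box in((s,(220,160,262,235)),(d,(305,224,325,268))):
    P=cloud(c); hsv=cv2.cvtColor(c["pixels"],cv2.COLOR_RGB2HSV)
    m=cv2.inRange(hsv,(18,120,90),(32,255,255)); x0,y0,x1,y1=box
    mm=np.zeros_like(m); mm[y0:y1,x0:x1]=m[y0:y1,x0:x1]; mm=cv2.erode(mm,np.ones((3,3)))
    p=P[mm>0]; p=p[(p[:,2]>.046)]
    # fit axis with cylinder r=.01: axis z=.045 const
    from scipy.optimize import least_squares
    def f(q):
        t=np.array([np.cos(q[0]),np.sin(q[0])]); n=np.array([-t[1],t[0]])
        return np.hypot(p[:,:2]@n-q[1],p[:,2]-.045-q[2])-.01
    g=np.arctan2(p[:,1].min()-p[:,1].max(),-.07)
    th=np.arctan2(-.25,-.09); n=np.array([-np.sin(th),np.cos(th)])
    r=least_squares(f,[th,np.median(p[:,:2]@n),0],loss="soft_l1",f_scale=.001)
    print(r.x,np.degrees(r.x[0]),len(p),np.abs(r.fun).mean()); 
    q=r.x;t=np.array([np.cos(q[0]),np.sin(q[0])]);n=np.array([-t[1],t[0]])
    print("along", np.percentile(p[:,:2]@t,[0,2,98,100]), "t",t,"n",n)
# everything in jig frame above z .07
th=r.x[0]
for c in (s,d):
    P=cloud(c).reshape(-1,3); a=P[:,:2]@t; b=P[:,:2]@n-r.x[1]
    k=(abs(b)<.06)&(P[:,2]>.07)&(P[:,2]<.13); k&=(abs(a-a[k].mean())<.2)
    A=a[k]
    for z0 in np.arange(.07,.125,.006):
        kk=k&(P[:,2]>=z0)&(P[:,2]<z0+.006)
        if kk.sum(): print(round(z0,3),kk.sum(),np.percentile(a[kk],[1,25,50,75,99]).round(3),np.percentile(b[kk],[1,50,99]).round(3))
E
```

```text
[-1.89587625e+00  5.92757058e-01  1.25302271e-03] -108.625707761729 284 0.001439891648731848
along [-0.25958506 -0.25684874 -0.08968633 -0.08275856] t [-0.31938453 -0.9476252 ] n [ 0.9476252  -0.31938453]
[-1.89428733e+00  5.94014846e-01  2.78209245e-04] -108.53466946895551 94 0.0006783691356175091
along [-0.24977016 -0.24792781 -0.12958482 -0.12325862] t [-0.31787843 -0.94813148] n [ 0.94813148 -0.31787843]
0.07 81 [-0.09  -0.087 -0.084 -0.045 -0.04 ] [-0.038  0.     0.032]
0.076 171 [-0.09  -0.085 -0.079 -0.068 -0.041] [-0.038  0.002  0.034]
0.082 67 [-0.089 -0.08  -0.073 -0.044 -0.039] [-0.036  0.007  0.032]
0.088 44 [-0.085 -0.046 -0.044 -0.043 -0.04 ] [-0.035 -0.002  0.03 ]
0.094 34 [-0.088 -0.045 -0.044 -0.043 -0.041] [-0.034  0.     0.031]
0.1 68 [-0.099 -0.049 -0.044 -0.042 -0.032] [-0.035 -0.006  0.031]
0.106 106 [-0.102 -0.044 -0.041 -0.037 -0.032] [-0.034  0.     0.03 ]
0.112 55 [-0.1   -0.092 -0.08  -0.066 -0.037] [-0.032 -0.001  0.02 ]
0.118 8 [-0.095 -0.084 -0.07  -0.063 -0.06 ] [-0.011 -0.005  0.009]
```

```bash
cat >> h.py <<'E'
from scipy.spatial.transform import Rotation as R
def delta(o,target,yaw):
    R0=R.from_euler("xyz",o["orientation"]); d=R0.inv().apply(np.asarray(target)-o["eef_pos"])*1e3
    Rt=R.from_euler("xyz",[np.pi,0,yaw]); rv=np.degrees((R0.inv()*Rt).as_rotvec())/10
    return d.round(1),rv.round(3)
E
python3 - <<'E'
from h import *
from rig import bot
o=bot.get_obs()
print(delta(o,[.639,.037,.2],2*np.pi-1.895))
E
```

```text
(array([-561.6, -217.4,   31. ]), array([-4.00e-03, -5.00e-03, -9.68e+00]))
```

>>> drive_tool --targets '[{"dx": -25,"dy": -10,"dz": 0,"rz": -0.4},{"dx": -65,"dy": -25,"dz": 0,"rz": -1.2},{"dx": -110,"dy": -43,"dz": 0,"rz": -2.0},{"dx": -155,"dy": -60,"dz": 0,"rz": -2.8},{"dx": -200,"dy": -77,"dz": 0,"rz": -3.6},{"dx": -245,"dy": -95,"dz": 5,"rz": -4.4},{"dx": -290,"dy": -112,"dz": 10,"rz": -5.2},{"dx": -335,"dy": -130,"dz": 15,"rz": -6.0},{"dx": -380,"dy": -147,"dz": 20,"rz": -6.8},{"dx": -425,"dy": -164,"dz": 25,"rz": -7.6},{"dx": -470,"dy": -182,"dz": 31,"rz": -8.4},{"dx": -515,"dy": -199,"dz": 31,"rz": -9.1},{"dx": -545,"dy": -211,"dz": 31,"rz": -9.5,"fingers": 50},{"dx": -561.6,"dy": -217.4,"dz": 31,"rz": -9.68,"fingers": 50},{"dx": -561.6,"dy": -217.4,"dz": 31,"rz": -9.68,"fingers": 50},{"dx": -561.6,"dy": -217.4,"dz": 31,"rz": -9.68,"fingers": 50}]'

```text
validation failed for argument at $.ta...
```

```bash
python3 - <<'E'
from rig import bot, viewer
import cv2,numpy as np
print(bot.get_obs())
for n in ["wrist"]:
    c=viewer.read_camera(n); cv2.imwrite(f"pics/c_{n}.png",c["pixels"][:,:,::-1]); np.savez(f"c_{n}.npz",**c)
E
```

```text
{'time': 0.15, 'joint_pos': array([ 9.88709128e-01,  2.91147910e-01, -1.53936978e-01,  1.12670052e+00,
       -2.33702037e-06,  1.43152968e+00]), 'qvel': array([ 0.00025929, -0.00120644,  0.00268816, -0.00017393,  0.00075732,
       -0.00056448]), 'joint_torque': array([ 1.06320469e-03, -5.37368810e+01,  3.31521893e+01,  1.14146966e-02,
       -1.78598739e-04, -1.06616378e-05]), 'eef_pos': array([0.22475727, 0.47409547, 0.23087173]), 'orientation': array([-3.14061282e+00, -1.34987305e-04,  2.69877204e+00]), 'wrist_force': array([-0.64779621,  0.60089501, -0.08808923]), 'torque': array([ 0.04873862, -0.00145145,  0.03701096]), 'grip_width': 1.0022222049331007}
```

View pics/c_wrist.png

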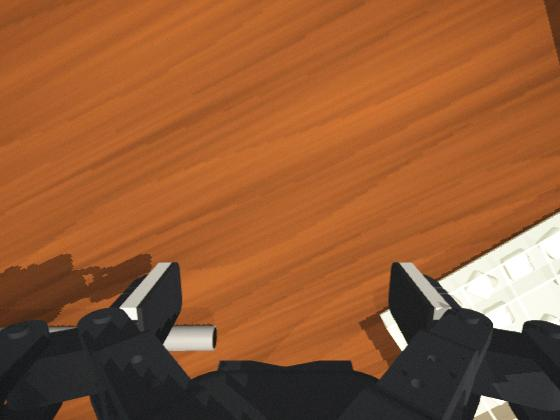

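The move was refused, so the arm hasn't moved and the wrist view is unchanged. It probably needs every key in each row.

>>> drive_tool --targets '[{"dx": -25,"dy": -10,"dz": 0,"rx": 0,"ry": 0,"rz": -0.4,"fingers": 85},{"dx": -65,"dy": -25,"dz": 0,"rx": 0,"ry": 0,"rz": -1.2,"fingers": 85},{"dx": -110,"dy": -43,"dz": 0,"rx": 0,"ry": 0,"rz": -2.0,"fingers": 85},{"dx": -155,"dy": -60,"dz": 0,"rx": 0,"ry": 0,"rz": -2.8,"fingers": 85},{"dx": -200,"dy": -77,"dz": 0,"rx": 0,"ry": 0,"rz": -3.6,"fingers": 85},{"dx": -245,"dy": -95,"dz": 5,"rx": 0,"ry": 0,"rz": -4.4,"fingers": 85},{"dx": -290,"dy": -112,"dz": 10,"rx": 0,"ry": 0,"rz": -5.2,"fingers": 85},{"dx": -335,"dy": -130,"dz": 15,"rx": 0,"ry": 0,"rz": -6.0,"fingers": 85},{"dx": -380,"dy": -147,"dz": 20,"rx": 0,"ry": 0,"rz": -6.8,"fingers": 85},{"dx": -425,"dy": -164,"dz": 25,"rx": 0,"ry": 0,"rz": -7.6,"fingers": 85},{"dx": -470,"dy": -182,"dz": 31,"rx": 0,"ry": 0,"rz": -8.4,"fingers": 85},{"dx": -515,"dy": -199,"dz": 31,"rx": 0,"ry": 0,"rz": -9.1,"fingers": 70},{"dx": -545,"dy": -211,"dz": 31,"rx": 0,"ry": 0,"rz": -9.5,"fingers": 50},{"dx": -561.6,"dy": -217.4,"dz": 31,"rx": 0,"ry": 0,"rz": -9.68,"fingers": 50},{"dx": -561.6,"dy": -217.4,"dz": 31,"rx": 0,"ry": 0,"rz": -9.68,"fingers": 50}]'

```text
time: 2.08
eef_pos: [0.6395, 0.0364, 0.1996]
orientation: [3.141, -0.0, -1.897]
wrist_force: [-0.7, 0.9, 0.6]
grip_width: 0.586
```

```bash
python3 - <<'E'
from rig import bot, viewer
import cv2,numpy as np
print(bot.get_obs())
for n in ["wrist"]:
    c=viewer.read_camera(n); cv2.imwrite(f"pics/c_{n}.png",c["pixels"][:,:,::-1]); np.savez(f"c_{n}.npz",**c)
E
```

```text
{'time': 2.075, 'joint_pos': array([-5.71776867e-02,  5.31140207e-01,  1.32719482e-01,  1.17306880e+00,
       -5.94273571e-05, -1.30203758e+00]), 'qvel': array([ 0.02539455, -0.02185526, -0.03165224,  0.00398257,  0.00803693,
        0.02764761]), 'joint_torque': array([ -1.60200957, -69.08375502,  34.5177412 ,  -0.114165  ,
        -0.13793224,  -0.45389674]), 'eef_pos': array([0.6395309 , 0.03639324, 0.19964446]), 'orientation': array([ 3.14094012e+00, -2.41363643e-04, -1.89673266e+00]), 'wrist_force': array([-0.67705832,  0.91424079,  0.57433182]), 'torque': array([ 0.03841949,  0.00358151, -0.00790535]), 'grip_width': 0.585564963590853}
```

View pics/c_wrist.png

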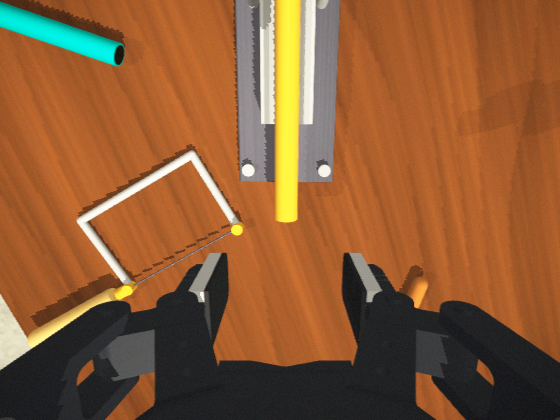

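The wrist picture shows the tube's tail end at (287,220) and the block's back end at row 124. The saw frame is at the left and the base's corner bolts are at (248,170) and (325,170).

```bash
python3 - <<'E'
from h import *
c=load("wrist","c"); hsv=cv2.cvtColor(c["pixels"],cv2.COLOR_RGB2HSV)
m=cv2.inRange(hsv,(20,150,120),(34,255,255)); m[:,:265]=0;m[:,310:]=0;m[228:]=0
pts=[]
for v in range(5,215,15):
    u=np.flatnonzero(m[v]); 
    l,r=u.min(),u.max()+1
    # silhouette centre ~ ray onto z slightly above the axis
    p=onz(c,(l+r)/2-.5,v,.0455); q=onz(c,r,v,.0455)-onz(c,l,v,.0455); pts.append(p); print(v,l,r,p.round(4),(np.hypot(*q[:2])*1e3).round(1))
pts=np.array(pts); d=np.linalg.svd(pts-pts.mean(0))[2][0]; print(pts.mean(0),np.degrees(np.arctan2(d[1],d[0])))
v=np.flatnonzero(m[:,287]).max(); print("tail row",v, onz(c,287,v,.05),onz(c,287,v,.045),onz(c,287,v,.055))
print("block back",onz(c,287,124,.036), "bolts",onz(c,248,170,.016),onz(c,325,170,.016),"base end",onz(c,286,182,.012))
P=cloud(c); print(P[215,287],P[150,287],P[120,268],P[170,248],P[170,325])
E
```

```text
5 276 301 [ 0.5889 -0.1043  0.0455] 19.1
20 275 300 [ 0.5929 -0.0948  0.0455] 19.3
35 275 300 [ 0.5963 -0.0848  0.0455] 19.5
50 275 300 [ 0.5997 -0.0745  0.0455] 19.7
65 275 300 [ 0.6032 -0.0641  0.0455] 19.9
80 275 299 [ 0.6072 -0.0536  0.0455] 19.4
95 276 299 [ 0.6105 -0.0425  0.0455] 18.7
110 275 299 [ 0.6146 -0.0316  0.0455] 19.8
125 275 299 [ 0.6185 -0.0202  0.0455] 20.0
140 275 298 [ 0.6228 -0.0087  0.0455] 19.4
155 276 298 [0.6264 0.0033 0.0455] 18.7
170 275 298 [0.6309 0.0153 0.0455] 19.8
185 276 298 [0.6347 0.0279 0.0455] 19.2
200 276 297 [0.6394 0.0405 0.0455] 18.5
[ 0.61329728 -0.03514736  0.0455    ] 70.92521828078124
tail row 221 [0.64436268 0.05776392 0.05      ] [0.64481654 0.05920845 0.045     ] [0.64390882 0.05631938 0.055     ]
block back [ 0.61783645 -0.02062463  0.036     ] bolts [0.66629881 0.00796235 0.016     ] [0.5972753 0.0313654 0.016    ] base end [0.63614431 0.03111539 0.012     ]
[0.64215132 0.05110052 0.05535157] [nan nan nan] [ 0.63178923 -0.02893772  0.04436571] [0.66608076 0.00780602 0.01746877] [0.59736691 0.03110558 0.01745921]
```

```bash
python3 - <<'E'
from h import *
from rig import bot
o=bot.get_obs()
print(delta(o,[.638,.036,.026],-1.900))
E
```

```text
(array([  1.5,   0.3, 173.8]), array([ 0.006, -0.001,  0.021]))
```

>>> drive_tool --targets '[{"dx": 1.3,"dy": 0.6,"dz": 40,"rx": 0,"ry": 0,"rz": 0.03,"fingers": 50},{"dx": 1.3,"dy": 0.6,"dz": 90,"rx": 0,"ry": 0,"rz": 0.03,"fingers": 50},{"dx": 1.3,"dy": 0.6,"dz": 135,"rx": 0,"ry": 0,"rz": 0.03,"fingers": 50},{"dx": 1.3,"dy": 0.6,"dz": 160,"rx": 0,"ry": 0,"rz": 0.03,"fingers": 50},{"dx": 1.3,"dy": 0.6,"dz": 174,"rx": 0,"ry": 0,"rz": 0.03,"fingers": 40},{"dx": 1.3,"dy": 0.6,"dz": 174,"rx": 0,"ry": 0,"rz": 0.03,"fingers": 30}]' --squeeze 20

```text
time: 2.88
eef_pos: [0.6375, 0.0369, 0.026]
orientation: [3.14, -0.0, -1.9]
wrist_force: [0.6, -0.2, 1.1]
grip_width: 0.355
```

```bash
python3 - <<'E'
from rig import bot, viewer
import cv2,numpy as np
o=bot.get_obs();print({k:o[k].round(4) for k in("eef_pos","orientation","wrist_force","torque")},o["grip_width"])
for n in ["wrist","side"]:
    c=viewer.read_camera(n); np.savez(f"d_{n}.npz",**c)
    p=c["pixels"][:,:,::-1]
    if n=="side": p=cv2.resize(p[200:360,240:380],None,fx=4,fy=4)[:600]
    cv2.imwrite(f"pics/d_{n}.png",p)
E
```

```text
{'eef_pos': array([0.6375, 0.0369, 0.026 ]), 'orientation': array([ 3.1405e+00, -2.0000e-04, -1.8998e+00]), 'wrist_force': array([ 0.5808, -0.176 ,  1.1343]), 'torque': array([-0.0035,  0.0083, -0.0608])} 0.35495702988820044
```

View pics/d_wrist.png

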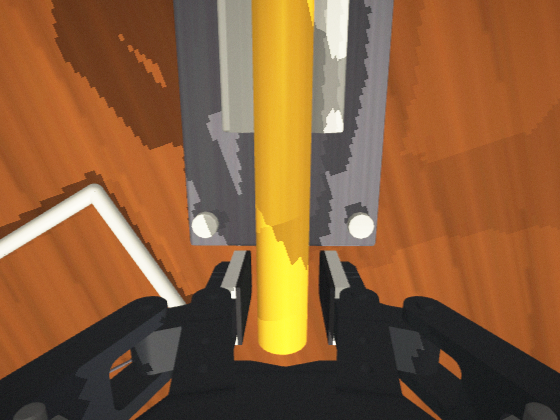

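View pics/d_side.png

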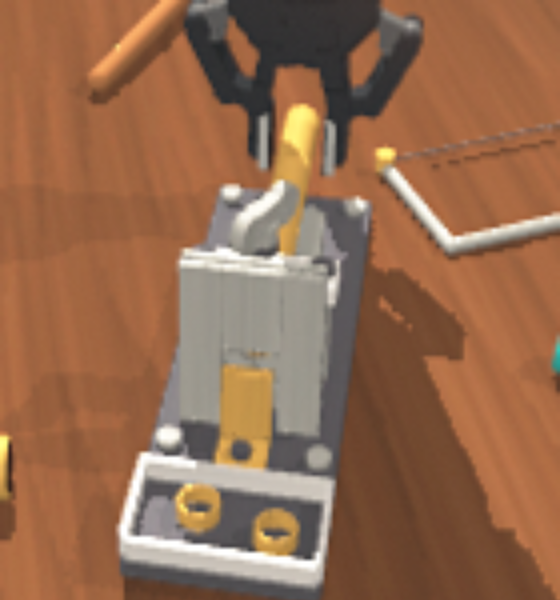

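The pads straddle the tail evenly: the tube is at column 283 and the pads at 237 and 322. I'll close gently.

>>> drive_tool --targets '[{"dx": 0,"dy": 0,"dz": 0,"rx": 0,"ry": 0,"rz": 0,"fingers": 22},{"dx": 0,"dy": 0,"dz": 0,"rx": 0,"ry": 0,"rz": 0,"fingers": 14},{"dx": 0,"dy": 0,"dz": 0,"rx": 0,"ry": 0,"rz": 0,"fingers": 14},{"dx": 0,"dy": 0,"dz": 0,"rx": 0,"ry": 0,"rz": 0,"fingers": 14}]' --squeeze 20

```text
time: 3.48
eef_pos: [0.6387, 0.0364, 0.0267]
orientation: [-3.141, 0.0, -1.9]
wrist_force: [0.5, 2.2, 3.0]
grip_width: 0.227
```

```bash
cat > st.py <<'E'
from rig import bot
import numpy as np
o=bot.get_obs();th=-1.899;t=np.array([np.cos(th),np.sin(th)]);n=np.array([-t[1],t[0]])
f=o["wrist_force"];p=o["eef_pos"][:2]-[.5857,-.1152]
print("t",o["time"],"eef",o["eef_pos"].round(4),"ori",o["orientation"].round(4),"jig",(p@t*1e3).round(2),(p@n*1e3).round(2),"F jig",(f[:2]@t).round(2),(f[:2]@n).round(2),f[2].round(2),"T",o["torque"].round(3),"w",round(o["grip_width"]*85.4,2),"j",o["joint_pos"].round(3))
E
python3 st.py
```

```text
t 3.475 eef [0.6387 0.0364 0.0267] ori [-3.1408e+00  5.0000e-04 -1.9000e+00] jig -160.57 1.31 F jig -2.25 -0.22 2.97 T [ 0.252 -0.169 -0.024] w 19.41 j [-0.057  0.672 -0.101  0.796  0.    -1.299]
```

>>> drive_tool --targets '[{"dx": 2,"dy": 0,"dz": 0,"rx": 0,"ry": 0,"rz": 0,"fingers": 14},{"dx": 5,"dy": 0,"dz": 0,"rx": 0,"ry": 0,"rz": 0,"fingers": 14},{"dx": 8,"dy": 0,"dz": 0,"rx": 0,"ry": 0,"rz": 0,"fingers": 14},{"dx": 11,"dy": 0,"dz": 0,"rx": 0,"ry": 0,"rz": 0,"fingers": 14},{"dx": 13,"dy": 0,"dz": 0,"rx": 0,"ry": 0,"rz": 0,"fingers": 14},{"dx": 14,"dy": 0,"dz": 0,"rx": 0,"ry": 0,"rz": 0,"fingers": 14}]'

```text
time: 4.22
eef_pos: [0.634, 0.0231, 0.0266]
orientation: [-3.141, 0.001, -1.9]
wrist_force: [2.5, 5.5, 3.9]
grip_width: 0.225
```

```bash
python3 st.py; python3 - <<'E'
from rig import bot, viewer
import cv2,numpy as np
for n in ["wrist","side"]:
    c=viewer.read_camera(n); np.savez(f"e_{n}.npz",**c)
    p=c["pixels"][:,:,::-1]
    if n=="side": p=cv2.resize(p[200:350,240:380],None,fx=4,fy=4)[:600]
    cv2.imwrite(f"pics/e_{n}.png",p)
E
```

```text
t 4.225 eef [0.634  0.0231 0.0266] ori [-3.1410e+00  9.0000e-04 -1.9001e+00] jig -146.51 1.17 F jig -5.99 0.55 3.93 T [ 1.038 -0.401 -0.008] w 19.19 j [-7.900e-02  6.640e-01 -1.180e-01  7.880e-01  1.000e-03 -1.321e+00]
```

View pics/e_wrist.png

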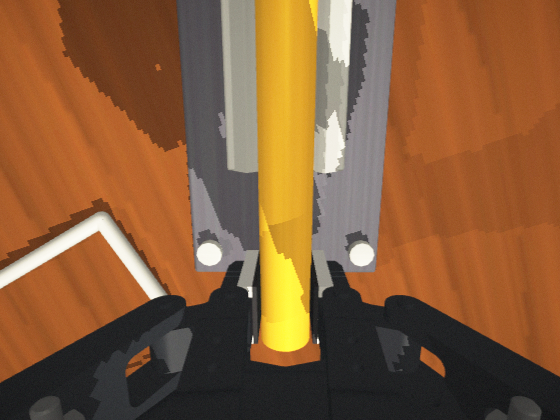

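The tube moved with the pads; its tail is still at row 350. Sliding drag is about 6 N. I'll creep on.

>>> drive_tool --targets '[{"dx": 0.7,"dy": 0,"dz": -0.4,"rx": 0,"ry": 0,"rz": 0,"fingers": 14},{"dx": 1.4,"dy": 0,"dz": -0.4,"rx": 0,"ry": 0,"rz": 0,"fingers": 14},{"dx": 2,"dy": 0,"dz": -0.4,"rx": 0,"ry": 0,"rz": 0,"fingers": 14}]'

```text
time: 4.7
eef_pos: [0.6334, 0.0211, 0.0269]
orientation: [-3.141, 0.001, -1.9]
wrist_force: [2.8, 4.8, 4.2]
grip_width: 0.228
```

```bash
python3 st.py
```

```text
t 4.7 eef [0.6334 0.0211 0.0269] ori [-3.1411e+00  5.0000e-04 -1.9001e+00] jig -144.4 1.17 F jig -5.47 1.13 4.24 T [ 0.859 -0.473  0.012] w 19.46 j [-0.082  0.663 -0.12   0.787  0.    -1.324]
```

>>> drive_tool --targets '[{"dx": 0.7,"dy": 0,"dz": 0,"rx": 0,"ry": 0,"rz": 0,"fingers": 14},{"dx": 1.3,"dy": 0,"dz": 0,"rx": 0,"ry": 0,"rz": 0,"fingers": 14}]'

```text
time: 4.95
eef_pos: [0.6329, 0.02, 0.0269]
orientation: [-3.141, 0.001, -1.9]
wrist_force: [2.6, 4.8, 3.9]
grip_width: 0.223
```

```bash
python3 st.py
```

```text
t 4.95 eef [0.6329 0.02   0.0269] ori [-3.1411e+00  6.0000e-04 -1.9001e+00] jig -143.17 1.15 F jig -5.41 0.88 3.91 T [ 0.891 -0.431 -0.006] w 19.03 j [-0.084  0.662 -0.122  0.787  0.    -1.326]
```

```bash
python3 - <<'E'
from h import *
th=-1.899;t=np.array([np.cos(th),np.sin(th)])
c=load("side","e")
for v in (289,290,291,292,293,294,295): print(v,c["pixels"][v,301],((onz(c,301,v,.056)[:2]-[.5857,-.1152])@t*1e3).round(1))
P=cloud(c)
for v in range(286,320,3): print(v,((P[v,301,:2]-[.5857,-.1152])@t*1e3).round(1),P[v,301,2].round(4))
crop(c["pixels"],270,225,340,345,5,"pics/e2.png")
E
```

```text
289 [26 23 20] 44.4
290 [25 21 22] 47.2
291 [87 67 41] 49.9
292 [182 137  71] 52.7
293 [225 171  86] 55.4
294 [207 156  80] 58.1
295 [195 146  74] 60.8
286 45.9 0.0647
289 33.3 0.0462
292 51.0 0.0545
295 55.7 0.0514
298 53.5 0.042
301 54.6 0.0354
304 55.3 0.0286
307 55.2 0.0208
310 65.2 0.0228
313 72.3 0.0221
316 75.6 0.0178
319 85.5 0.0202
```

View pics/e2.png

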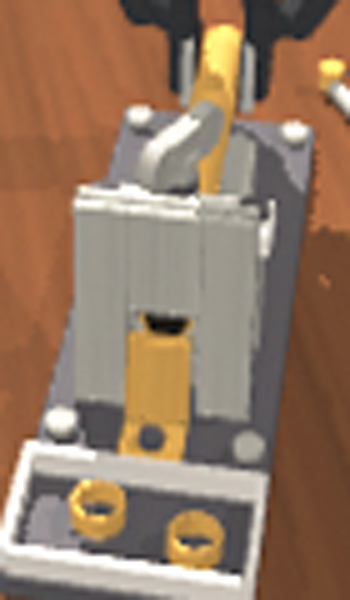

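The side view shows the stop top's front edge at about row 291, jig x ≈ 50 mm. The tube front is at about 35 mm, so roughly 15 mm remain. I'll advance 9 mm and then creep.

>>> drive_tool --targets '[{"dx": 2,"dy": 0,"dz": 0,"rx": 0,"ry": 0,"rz": 0,"fingers": 14},{"dx": 4,"dy": 0,"dz": 0,"rx": 0,"ry": 0,"rz": 0,"fingers": 14},{"dx": 6,"dy": 0,"dz": 0,"rx": 0,"ry": 0,"rz": 0,"fingers": 14},{"dx": 8,"dy": 0,"dz": 0,"rx": 0,"ry": 0,"rz": 0,"fingers": 14},{"dx": 9,"dy": 0,"dz": 0,"rx": 0,"ry": 0,"rz": 0,"fingers": 14}]'

```text
time: 5.58
eef_pos: [0.6301, 0.0116, 0.027]
orientation: [-3.141, 0.001, -1.9]
wrist_force: [3.0, 6.8, 4.4]
grip_width: 0.227
```

```bash
python3 st.py; python3 - <<'E'
from h import *
from rig import viewer
c=viewer.read_camera("side");np.savez("f_side.npz",**c);crop(c["pixels"],270,225,340,345,5,"pics/f2.png")
c=viewer.read_camera("wrist");np.savez("f_wrist.npz",**c);crop(c["pixels"],200,200,370,400,3,"pics/f3.png")
E
```

```text
t 5.575 eef [0.6301 0.0116 0.027 ] ori [-3.1411e+00  1.1000e-03 -1.9000e+00] jig -134.38 1.12 F jig -7.36 0.68 4.4 T [ 1.135 -0.379 -0.038] w 19.39 j [-9.80e-02  6.57e-01 -1.31e-01  7.82e-01  1.00e-03 -1.34e+00]
```

View pics/f2.png

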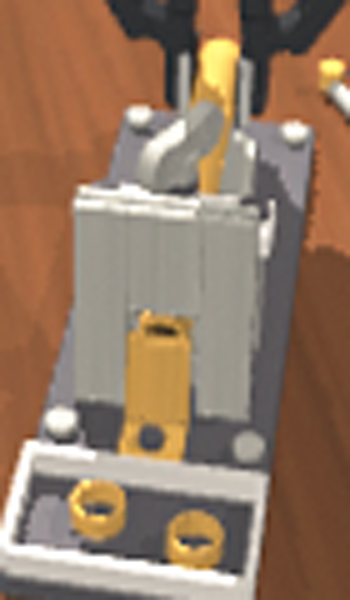

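View pics/f3.png

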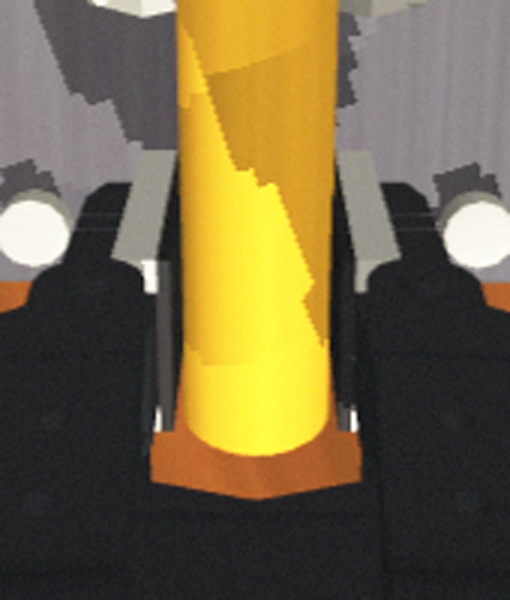

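The tube's front is now visible in the guide's window, close to the stop (crop 160,330). The grip hasn't slipped. I'll creep now.

>>> drive_tool --targets '[{"dx": 1,"dy": 0,"dz": 0,"rx": 0,"ry": 0,"rz": 0,"fingers": 14},{"dx": 1.8,"dy": 0,"dz": 0,"rx": 0,"ry": 0,"rz": 0,"fingers": 14},{"dx": 2.4,"dy": 0,"dz": 0,"rx": 0,"ry": 0,"rz": 0,"fingers": 14}]'

```text
time: 6.05
eef_pos: [0.6293, 0.0095, 0.0271]
orientation: [-3.141, 0.001, -1.9]
wrist_force: [2.3, 5.5, 5.5]
grip_width: 0.224
```

>>> drive_tool --targets '[{"dx": 0.6,"dy": 0,"dz": 0,"rx": 0,"ry": 0,"rz": 0,"fingers": 14},{"dx": 1.2,"dy": 0,"dz": 0,"rx": 0,"ry": 0,"rz": 0,"fingers": 14}]'

```text
time: 6.3
eef_pos: [0.629, 0.0084, 0.0271]
orientation: [-3.141, 0.001, -1.9]
wrist_force: [2.3, 7.6, 5.7]
grip_width: 0.225
```

```bash
python3 st.py
```

```text
t 6.3 eef [0.629  0.0084 0.0271] ori [-3.1410e+00  1.4000e-03 -1.8999e+00] jig -130.99 1.15 F jig -7.98 -0.26 5.69 T [ 1.32  -0.4    0.028] w 19.19 j [-1.030e-01  6.550e-01 -1.350e-01  7.800e-01  1.000e-03 -1.345e+00]
```

>>> drive_tool --targets '[{"dx": 0.4,"dy": 0,"dz": -0.4,"rx": 0,"ry": 0,"rz": 0,"fingers": 14},{"dx": 0.8,"dy": 0,"dz": -0.4,"rx": 0,"ry": 0,"rz": 0,"fingers": 14}]'

```text
time: 6.55
eef_pos: [0.6286, 0.0074, 0.0274]
orientation: [-3.141, 0.001, -1.9]
wrist_force: [2.3, 5.1, 4.6]
grip_width: 0.224
```

>>> drive_tool --targets '[{"dx": 0.4,"dy": 0,"dz": 0,"rx": 0,"ry": 0,"rz": 0,"fingers": 14},{"dx": 0.8,"dy": 0,"dz": 0,"rx": 0,"ry": 0,"rz": 0,"fingers": 14}]'

```text
time: 6.8
eef_pos: [0.6284, 0.0069, 0.0274]
orientation: [-3.141, 0.001, -1.9]
wrist_force: [2.1, 7.1, 4.4]
grip_width: 0.223
```

```bash
python3 st.py
```

```text
t 6.8 eef [0.6284 0.0069 0.0274] ori [-3.1411e+00  1.4000e-03 -1.8999e+00] jig -129.37 1.1 F jig -7.38 -0.31 4.44 T [ 1.437 -0.572 -0.005] w 19.08 j [-1.060e-01  6.540e-01 -1.370e-01  7.800e-01  1.000e-03 -1.348e+00]
```

>>> drive_tool --targets '[{"dx": 0.4,"dy": 0,"dz": 0,"rx": 0,"ry": 0,"rz": 0,"fingers": 14},{"dx": 0.8,"dy": 0,"dz": 0,"rx": 0,"ry": 0,"rz": 0,"fingers": 14}]'

```text
time: 7.05
eef_pos: [0.6284, 0.0068, 0.0274]
orientation: [-3.141, 0.003, -1.899]
wrist_force: [4.3, 10.7, 3.5]
grip_width: 0.229
```

>>> drive_tool --targets '[{"dx": 0.4,"dy": 0,"dz": 0,"rx": 0,"ry": 0,"rz": 0,"fingers": 14},{"dx": 0.8,"dy": 0,"dz": 0,"rx": 0,"ry": 0,"rz": 0,"fingers": 14}]'

```text
time: 7.3
eef_pos: [0.6284, 0.0068, 0.0274]
orientation: [-3.141, 0.004, -1.899]
wrist_force: [5.3, 13.7, 2.6]
grip_width: 0.225
```

```bash
python3 st.py; python3 - <<'E'
from h import *
from rig import viewer
c=viewer.read_camera("side");np.savez("g_side.npz",**c);crop(c["pixels"],285,270,325,310,14,"pics/g2.png")
c=viewer.read_camera("wrist");np.savez("g_wrist.npz",**c);crop(c["pixels"],200,200,370,400,3,"pics/g3.png")
E
```

```text
t 7.3 eef [0.6284 0.0068 0.0274] ori [-3.141   0.0041 -1.8989] jig -129.29 1.1 F jig -14.64 0.6 2.62 T [ 2.736 -0.99  -0.041] w 19.25 j [-0.107  0.653 -0.138  0.778  0.004 -1.35 ]
```

View pics/g2.png

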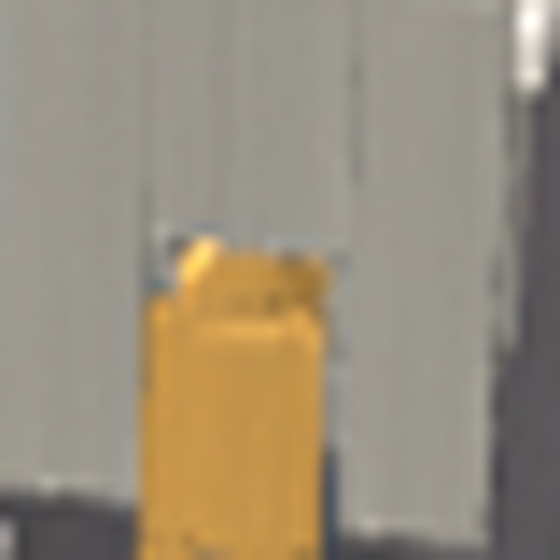

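View pics/g3.png

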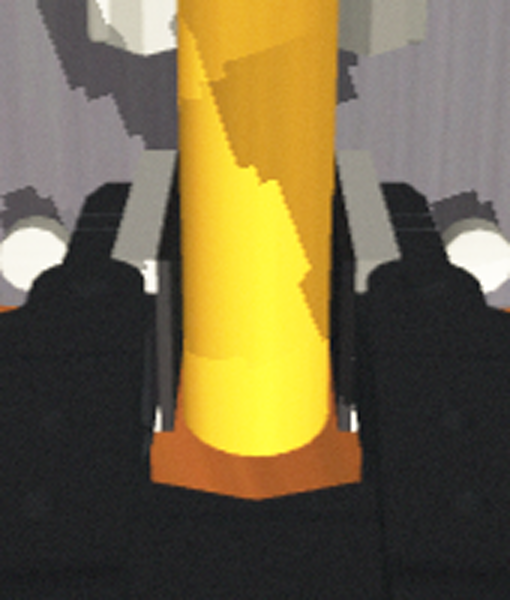

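The position has frozen at 31.3 mm travel while the force rose to 14.6 N, about 7 N of that drag. The side crop shows the tube's front meeting the stop, so it is home. I'll relax the push and release.

>>> drive_tool --targets '[{"dx": -0.6,"dy": 0,"dz": 0,"rx": 0,"ry": 0,"rz": 0,"fingers": 14},{"dx": -1.2,"dy": 0,"dz": 0,"rx": 0,"ry": 0,"rz": 0,"fingers": 14},{"dx": -1.2,"dy": 0,"dz": 0,"rx": 0,"ry": 0,"rz": 0,"fingers": 14}]'

```text
time: 7.78
eef_pos: [0.6284, 0.0069, 0.0274]
orientation: [-3.141, 0.002, -1.9]
wrist_force: [3.2, 7.7, 3.9]
grip_width: 0.227
```

```bash
python3 st.py
```

```text
t 7.775 eef [0.6284 0.0069 0.0274] ori [-3.1411e+00  1.9000e-03 -1.8995e+00] jig -129.35 1.08 F jig -8.29 0.55 3.87 T [ 1.537 -0.632  0.026] w 19.37 j [-0.106  0.654 -0.137  0.779  0.002 -1.348]
```

>>> drive_tool --targets '[{"dx": -0.9,"dy": 0,"dz": 0,"rx": 0,"ry": 0,"rz": 0,"fingers": 14},{"dx": -0.9,"dy": 0,"dz": 0,"rx": 0,"ry": 0,"rz": 0,"fingers": 24},{"dx": -0.9,"dy": 0,"dz": 0,"rx": 0,"ry": 0,"rz": 0,"fingers": 40},{"dx": -0.9,"dy": 0,"dz": 0,"rx": 0,"ry": 0,"rz": 0,"fingers": 40},{"dx": -0.9,"dy": 0,"dz": 0,"rx": 0,"ry": 0,"rz": 0,"fingers": 40},{"dx": -0.9,"dy": 0,"dz": -20,"rx": 0,"ry": 0,"rz": 0,"fingers": 40},{"dx": -0.9,"dy": 0,"dz": -60,"rx": 0,"ry": 0,"rz": 0,"fingers": 40},{"dx": -0.9,"dy": 0,"dz": -110,"rx": 0,"ry": 0,"rz": 0,"fingers": 40},{"dx": -0.9,"dy": 0,"dz": -155,"rx": 0,"ry": 0,"rz": 0,"fingers": 40},{"dx": -0.9,"dy": 0,"dz": -180,"rx": 0,"ry": 0,"rz": 0,"fingers": 40},{"dx": -0.9,"dy": 0,"dz": -180,"rx": 0,"ry": 0,"rz": 0,"fingers": 40}]'

```text
time: 9.15
eef_pos: [0.6294, 0.0067, 0.2092]
orientation: [-3.138, 0.001, -1.9]
wrist_force: [0.3, -0.6, -0.5]
grip_width: 0.467
```

```bash
python3 st.py; python3 - <<'E'
from h import *
from rig import viewer
c=viewer.read_camera("side");np.savez("k_side.npz",**c);crop(c["pixels"],270,225,340,345,5,"pics/k2.png")
c=viewer.read_camera("wrist");np.savez("k_wrist.npz",**c);crop(c["pixels"],0,0,560,420,1,"pics/k3.png")
c=viewer.read_camera("scene");np.savez("k_scene.npz",**c);crop(c["pixels"],190,115,270,235,5,"pics/k1.png")
E
```

```text
t 9.15 eef [0.6294 0.0067 0.2092] ori [-3.1378e+00  8.0000e-04 -1.9002e+00] jig -129.53 2.08 F jig 0.41 0.5 -0.46 T [ 0.047 -0.004 -0.006] w 39.9 j [-0.105  0.5    0.107  1.173 -0.    -1.347]
```

View pics/k2.png

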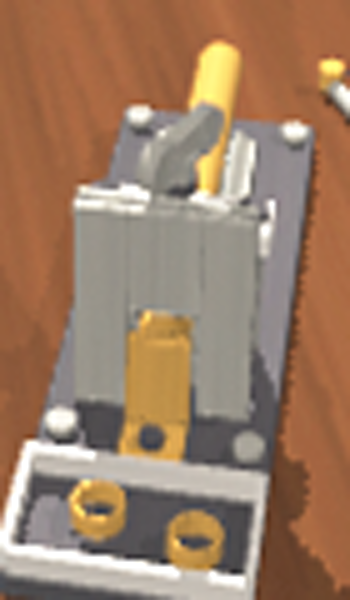

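View pics/k3.png

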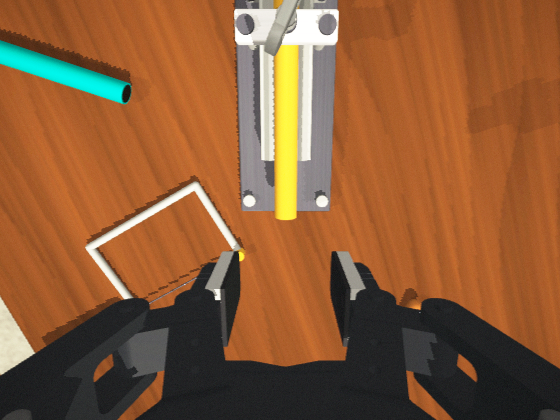

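View pics/k1.png

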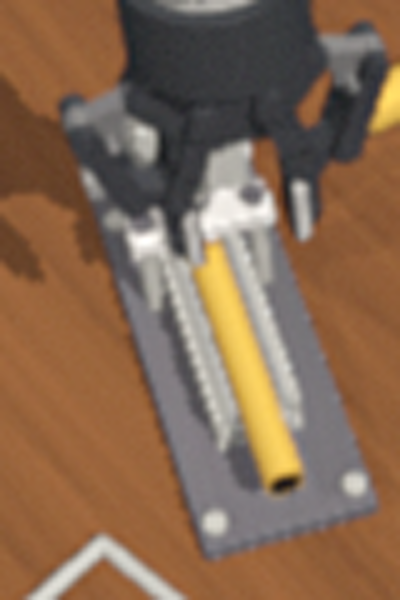

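The tube is home: its front is at the stop in the side view, and its tail is at wrist (286,218). The wings are seen at wrist (283,25). I'll move over the screw to look.

>>> drive_tool --targets '[{"dx": 20,"dy": 0,"dz": -10,"rx": 0,"ry": 0,"rz": 0,"fingers": 40},{"dx": 60,"dy": 0,"dz": -25,"rx": 0,"ry": 0,"rz": 0,"fingers": 40},{"dx": 90,"dy": 0,"dz": -30,"rx": 0,"ry": 0,"rz": 0,"fingers": 30},{"dx": 105,"dy": 0,"dz": -30,"rx": 0,"ry": 0,"rz": 0,"fingers": 26},{"dx": 110,"dy": 0,"dz": -30,"rx": 0,"ry": 0,"rz": 0,"fingers": 26},{"dx": 110,"dy": 0,"dz": -30,"rx": 0,"ry": 0,"rz": 0,"fingers": 26}]'

```text
time: 10.05
eef_pos: [0.5925, -0.0969, 0.2367]
orientation: [3.141, 0.0, -1.9]
wrist_force: [-0.7, 1.0, -0.8]
grip_width: 0.303
```

```bash
python3 st.py; python3 - <<'E'
from h import *
from rig import viewer
c=viewer.read_camera("wrist");np.savez("l_wrist.npz",**c);crop(c["pixels"],0,0,560,420,1.4,"pics/l3.png")
E
```

```text
t 10.05 eef [ 0.5925 -0.0969  0.2367] ori [ 3.1408e+00  2.0000e-04 -1.9002e+00] jig -19.52 0.52 F jig -0.67 -0.99 -0.79 T [-0.034 -0.033  0.016] w 25.88 j [-0.284  0.434  0.073  1.21   0.    -1.525]
```

View pics/l3.png

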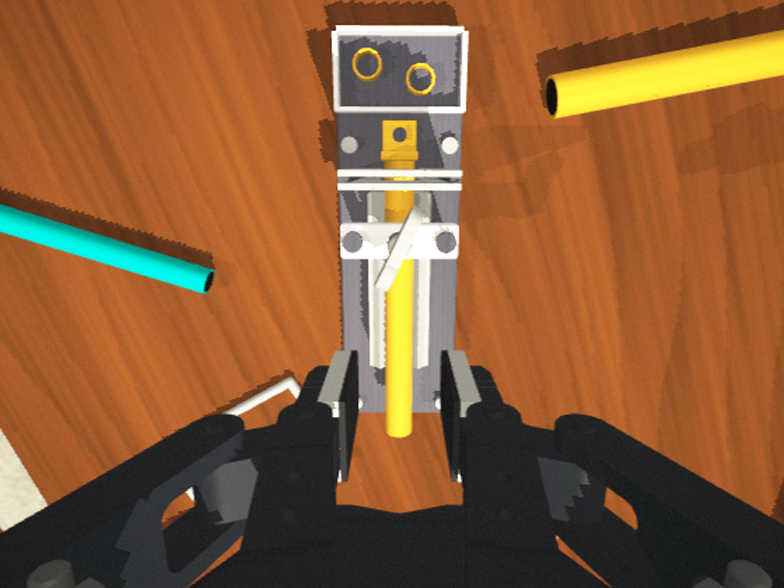

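The top view shows the wing head at picture (402,245), i.e. wrist (287,175), turned clockwise. The guide's two plates are at rows 173 and 187, and the tube's front runs up to the stop at (400,160). I'll measure the wings by depth.

```bash
python3 - <<'E'
from h import *
c=load("wrist","l"); P=cloud(c)
th=-1.899;t=np.array([np.cos(th),np.sin(th)]);n=np.array([-t[1],t[0]]);O=np.array([.5857,-.1152])
J=np.stack([(P[...,:2]-O)@t,(P[...,:2]-O)@n,P[...,2]],-1)*1e3
m=((J[...,2]>108)&(J[...,2]<126)&(abs(J[...,0])<29)&(abs(J[...,1])<29)).astype(np.uint8)
k,l,st,ce=cv2.connectedComponentsWithStats(m); i=1+st[1:,4].argmax(); m=(l==i)
print(st[i],ce[i]); q=J[m]; print("z",np.percentile(q[:,2],[5,50,95]))
q=J[m&(J[...,2]>112)]
print("top z",np.percentile(q[:,2],[5,50,95]),len(q))
r=cv2.minAreaRect(q[:,:2].astype(np.float32)); print("jig rect",r)
# image contour rect cast to z
cnt=cv2.findContours(m.astype(np.uint8),cv2.RETR_EXTERNAL,cv2.CHAIN_APPROX_NONE)[0][0]
b=cv2.boxPoints(cv2.minAreaRect(cnt)); print(b)
B=np.array([onz(c,u,v,.117)[:2] for u,v in b]); B=np.stack([(B-O)@t,(B-O)@n],-1)*1e3; print(B.round(1),B.mean(0))
# guide top, bridge
for nm,s in(("guide",(J[...,2]>100)&(J[...,2]<112)&(J[...,0]>29)&(J[...,0]<60)&(abs(J[...,1])<45)),("bridge",(J[...,2]>74)&(J[...,2]<80)&(abs(J[...,0])<16)&(abs(J[...,1])<45))):
    q=J[s]; print(nm,len(q),np.percentile(q,[1,50,99],axis=0).round(1).tolist())
# lines
for v,z in((173/1.4,.108),(187/1.4,.108),(183/1.4,.108),(191/1.4,.108),(169/1.4,.108),(224/1.4,.078),(258/1.4,.078)):
    p=onz(c,400/1.4,v,z)[:2]-O; print(v*1.4,z,(p@t*1e3).round(1))
for u,v,z in((338,187,.108),(462,187,.108),(340,242,.078),(458,242,.078),(352,242,.082),(446,242,.082)): 
    p=onz(c,u/1.4,v/1.4,z)[:2]-O; print(u,z,(p@n*1e3).round(1),(p@t*1e3).round(1))
crop(c["pixels"],235,75,335,215,4.2,"pics/l4.png")
E
```

```text
[267 147  36  61 689] [285.1161103  177.26269956]
z [111.89011253 115.99115092 117.98677826]
top z [113.04891669 116.08906333 118.00288557] 653
jig rect ((0.7429256439208984, 0.3999595642089844), (8.087702751159668, 48.98993682861328), 64.0434341430664)
[[266.1813  203.68279]
 [294.17538 146.13939]
 [303.96628 150.90254]
 [275.9722  208.44594]]
[[-18.1  14.7]
 [ 26.2  -6.9]
 [ 22.6 -14.3]
 [-22.    7.1]] [2.17933804 0.14165211]
guide 1055 [[33.9, -33.0, 105.2], [38.2, -0.9, 108.3], [44.3, 33.5, 109.9]]
bridge 1328 [[-10.2, -35.9, 74.5], [1.8, 7.3, 78.4], [11.7, 36.6, 79.8]]
173.0 0.108 42.4
187.0 0.108 35.0
183.0 0.108 37.1
191.0 0.108 32.8
169.0 0.108 44.5
224.0 0.078 11.2
258.0 0.078 -10.2
338 0.108 33.3 35.0
462 0.108 -34.6 34.9
340 0.078 36.9 0.0
458 0.078 -37.0 -0.1
352 0.082 29.0 0.6
446 0.082 -29.1 0.5
```

View pics/l4.png

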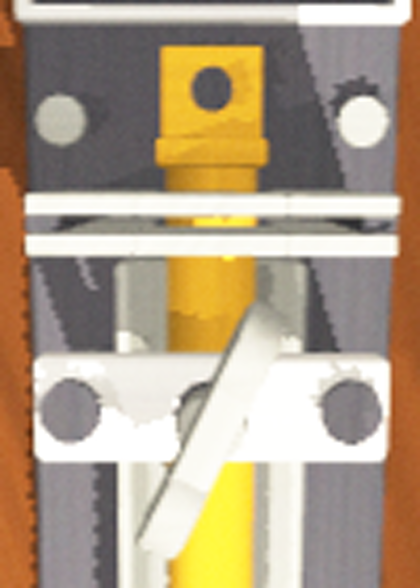

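The close crop shows the tube's front flush on the stop at (212,160). In the jig frame the guide is at 32.8 to 44.5 mm and the bridge at ±10.7 mm, which matches the given sizes. The wings are at 0.453 rad, with their centre at (0.7, 0.4) mm. Next is the move to the wings.

```bash
python3 - <<'E'
from h import *
from rig import bot
o=bot.get_obs()
print(delta(o,[.586,-.1158,.090],-2.352))
E
```

```text
(array([ 20.4,  -0. , 146.7]), array([4.000e-03, 1.000e-03, 2.592e+00]))
```

>>> drive_tool --targets '[{"dx": 8,"dy": 0,"dz": 20,"rx": 0,"ry": 0,"rz": 0.8,"fingers": 24},{"dx": 20.4,"dy": 0,"dz": 50,"rx": 0,"ry": 0,"rz": 1.7,"fingers": 24},{"dx": 20.4,"dy": 0,"dz": 80,"rx": 0,"ry": 0,"rz": 2.59,"fingers": 24},{"dx": 20.4,"dy": 0,"dz": 101,"rx": 0,"ry": 0,"rz": 2.59,"fingers": 24},{"dx": 20.4,"dy": 0,"dz": 101,"rx": 0,"ry": 0,"rz": 2.59,"fingers": 24},{"dx": 20.4,"dy": 0,"dz": 101,"rx": 0,"ry": 0,"rz": 2.59,"fingers": 24}]'

```text
time: 10.85
eef_pos: [0.5867, -0.1161, 0.1369]
orientation: [-3.141, 0.0, -2.351]
wrist_force: [0.4, -0.1, 0.4]
grip_width: 0.28
```

```bash
python3 st.py; python3 - <<'E'
from h import *
from rig import viewer
c=viewer.read_camera("wrist");np.savez("m_wrist.npz",**c);crop(c["pixels"],130,130,430,420,2,"pics/m3.png")
c=viewer.read_camera("side");crop(c["pixels"],240,170,370,350,3.3,"pics/m2.png")
E
```

```text
t 10.85 eef [ 0.5867 -0.1161  0.1369] ori [-3.1408e+00  4.0000e-04 -2.3512e+00] jig 0.51 1.19 F jig -0.08 0.44 0.37 T [-0.015 -0.014  0.015] w 23.88 j [-0.318  0.492 -0.105  0.973  0.    -1.108]
```

View pics/m3.png

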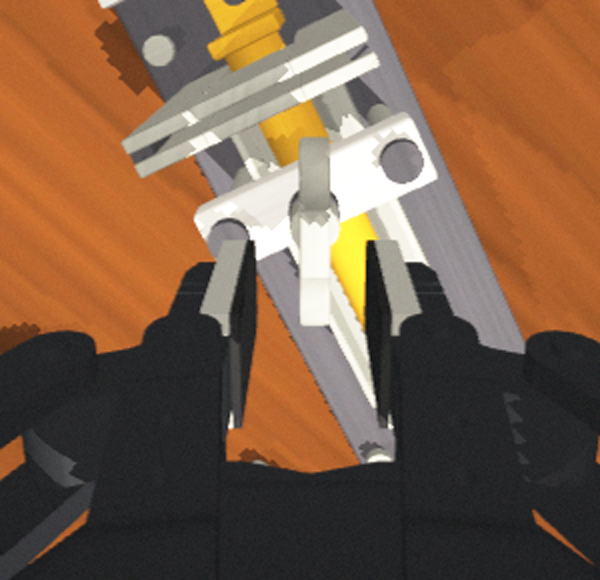

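View pics/m2.png

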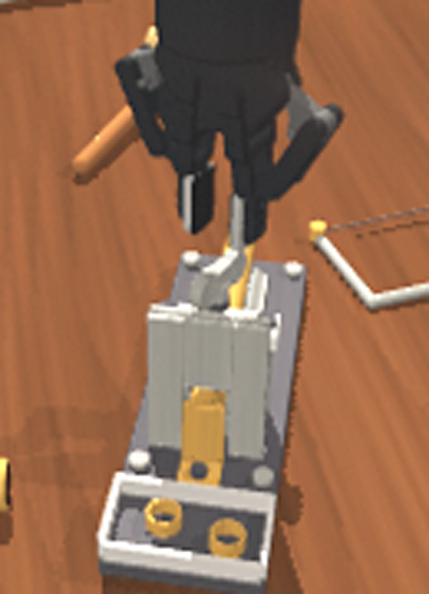

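The wings stand upright in the wrist view at crop column 314, midway between the pads at 255 and 367, so they are aligned. I'll go down and pinch at 40 N.

>>> drive_tool --targets '[{"dx": 0,"dy": 0,"dz": 15,"rx": 0,"ry": 0,"rz": 0,"fingers": 24},{"dx": 0,"dy": 0,"dz": 32,"rx": 0,"ry": 0,"rz": 0,"fingers": 24},{"dx": 0,"dy": 0,"dz": 43,"rx": 0,"ry": 0,"rz": 0,"fingers": 24},{"dx": 0,"dy": 0,"dz": 47,"rx": 0,"ry": 0,"rz": 0,"fingers": 24},{"dx": 0,"dy": 0,"dz": 47,"rx": 0,"ry": 0,"rz": 0,"fingers": 24}]'

```text
time: 11.58
eef_pos: [0.586, -0.1165, 0.089]
orientation: [3.141, -0.0, -2.352]
wrist_force: [-0.3, -0.3, 0.7]
grip_width: 0.282
```

```bash
python3 st.py; python3 - <<'E'
from h import *
from rig import viewer
c=viewer.read_camera("wrist");np.savez("m_wrist.npz",**c);crop(c["pixels"],130,130,430,420,2,"pics/n3.png")
E
```

```text
t 11.575 eef [ 0.586  -0.1165  0.089 ] ori [ 3.1414e+00 -1.0000e-04 -2.3522e+00] jig 1.1 0.72 F jig 0.43 -0.21 0.75 T [ 0.003 -0.024  0.018] w 24.11 j [-0.319  0.536 -0.167  0.867  0.    -1.108]
```

View pics/n3.png

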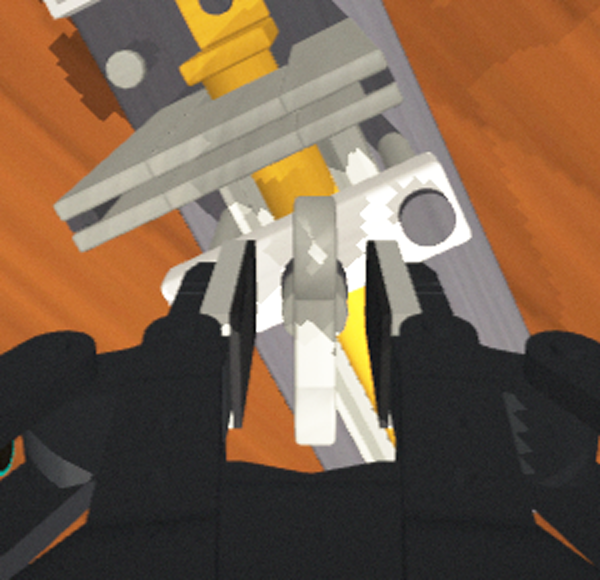

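The wings sit between the pads, wing 296 to 336 against pads 255 and 367. I'll pinch now.

>>> drive_tool --targets '[{"dx": 0,"dy": 0,"dz": 0,"rx": 0,"ry": 0,"rz": 0,"fingers": 12},{"dx": 0,"dy": 0,"dz": 0,"rx": 0,"ry": 0,"rz": 0,"fingers": 2},{"dx": 0,"dy": 0,"dz": 0,"rx": 0,"ry": 0,"rz": 0,"fingers": 2},{"dx": 0,"dy": 0,"dz": 0,"rx": 0,"ry": 0,"rz": 0,"fingers": 2},{"dx": 0,"dy": 0,"dz": 0,"rx": 0,"ry": 0,"rz": 0,"fingers": 2}]' --squeeze 40

```text
time: 12.25
eef_pos: [0.5857, -0.1159, 0.0897]
orientation: [3.141, 0.0, -2.352]
wrist_force: [-3.6, 4.2, 6.3]
grip_width: 0.14
```

```bash
cat >> st.py <<'E'
ty=np.array([np.sin(o["orientation"][2]),-np.cos(o["orientation"][2])]);tx=np.array([np.cos(o["orientation"][2]),np.sin(o["orientation"][2])])
print("Ftool",(f[:2]@tx).round(2),(f[:2]@ty).round(2),"Tz",o["torque"][2].round(4),"jt6",o["joint_torque"][5].round(4),"yaw",o["orientation"][2].round(4),"w",round((-1.899-o["orientation"][2])%(2*np.pi),4),"qv6",o["qvel"][5].round(4))
E
python3 st.py
```

```text
t 12.25 eef [ 0.5857 -0.1159  0.0897] ori [ 3.1408e+00  4.0000e-04 -2.3518e+00] jig 0.65 0.23 F jig -2.82 -4.74 6.28 T [0.802 0.831 0.026] w 11.93 j [-3.180e-01  5.350e-01 -1.680e-01  8.690e-01  1.000e-03 -1.108e+00]
Ftool -0.46 5.5 Tz 0.0264 jt6 0.0011 yaw -2.3518 w 0.4528 qv6 -0.001
```

>>> drive_tool --targets '[{"dx": 0,"dy": 0,"dz": 0,"rx": 0,"ry": 0,"rz": 0,"fingers": 2},{"dx": 0,"dy": 0,"dz": 0,"rx": 0,"ry": 0,"rz": 0,"fingers": 2}]'

```text
time: 12.5
eef_pos: [0.5857, -0.1159, 0.0897]
orientation: [3.141, 0.0, -2.352]
wrist_force: [-4.5, 4.6, 5.9]
grip_width: 0.139
```

```bash
python3 st.py; python3 - <<'E'
from h import *
from rig import viewer
c=viewer.read_camera("wrist");crop(c["pixels"],200,200,370,370,3.5,"pics/o3.png")
c=viewer.read_camera("side");crop(c["pixels"],260,170,350,300,4.5,"pics/o2.png")
E
```

```text
t 12.5 eef [ 0.5857 -0.1159  0.0897] ori [ 3.1408e+00  4.0000e-04 -2.3518e+00] jig 0.64 0.23 F jig -2.96 -5.71 5.9 T [ 0.801  0.875 -0.004] w 11.86 j [-3.180e-01  5.350e-01 -1.680e-01  8.690e-01  1.000e-03 -1.108e+00]
Ftool -0.16 6.43 Tz -0.0044 jt6 0.0011 yaw -2.3518 w 0.4528 qv6 -0.0005
```

View pics/o3.png

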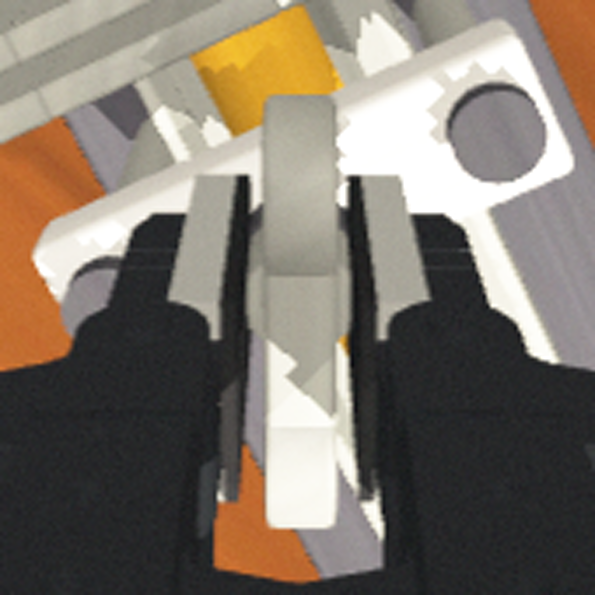

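View pics/o2.png

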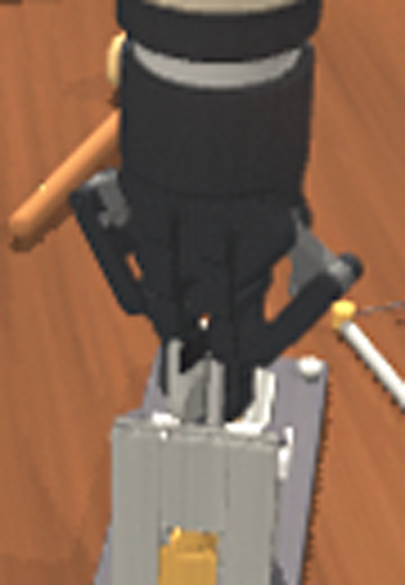

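The pads are holding the 12 mm hub under the wings: the hub is seen between them and the pads stand clear of the wing sides. I'll open, rise 8 mm and pinch again.

>>> drive_tool --targets '[{"dx": 0,"dy": 0,"dz": 0,"rx": 0,"ry": 0,"rz": 0,"fingers": 22},{"dx": 0,"dy": 0,"dz": 0,"rx": 0,"ry": 0,"rz": 0,"fingers": 22},{"dx": 0,"dy": 0.3,"dz": -8,"rx": 0,"ry": 0,"rz": 0,"fingers": 22},{"dx": 0,"dy": 0.3,"dz": -8,"rx": 0,"ry": 0,"rz": 0,"fingers": 12},{"dx": 0,"dy": 0.3,"dz": -8,"rx": 0,"ry": 0,"rz": 0,"fingers": 2},{"dx": 0,"dy": 0.3,"dz": -8,"rx": 0,"ry": 0,"rz": 0,"fingers": 2},{"dx": 0,"dy": 0.3,"dz": -8,"rx": 0,"ry": 0,"rz": 0,"fingers": 2},{"dx": 0,"dy": 0.3,"dz": -8,"rx": 0,"ry": 0,"rz": 0,"fingers": 2}]'

```text
time: 13.6
eef_pos: [0.5858, -0.1158, 0.0983]
orientation: [-3.142, 0.001, -2.352]
wrist_force: [-4.2, 2.7, 11.7]
grip_width: 0.125
```

```bash
python3 st.py; python3 - <<'E'
from h import *
from rig import viewer
c=viewer.read_camera("wrist");crop(c["pixels"],200,200,370,370,3.5,"pics/p3.png")
E
```

```text
t 13.6 eef [ 0.5858 -0.1158  0.0983] ori [-3.1416e+00  7.0000e-04 -2.3519e+00] jig 0.57 0.28 F jig -1.17 -4.82 11.74 T [ 0.635  0.976 -0.005] w 10.7 j [-3.180e-01  5.260e-01 -1.580e-01  8.870e-01  1.000e-03 -1.108e+00]
Ftool 1.06 4.85 Tz -0.0048 jt6 0.0086 yaw -2.3519 w 0.4529 qv6 0.0002
```

View pics/p3.png

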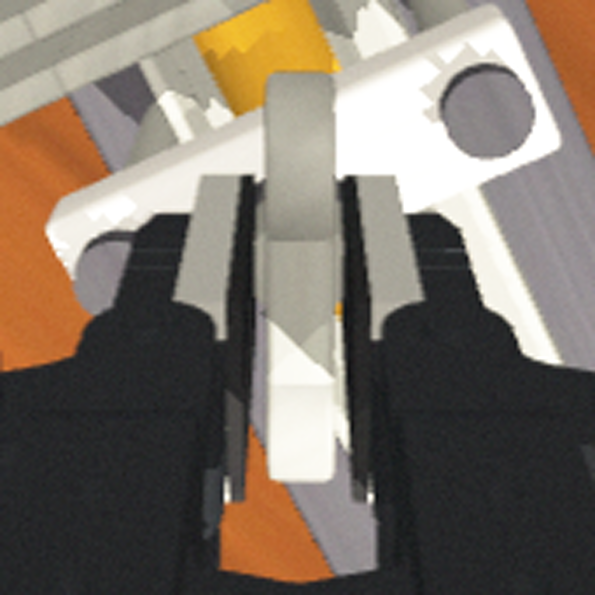

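The opening is still 10.7 mm with 11.7 N upward, so the pad tips are riding on the hub's shoulder. I'll open and rise 4 mm more.

>>> drive_tool --targets '[{"dx": 0,"dy": 0,"dz": 0,"rx": 0,"ry": 0,"rz": 0,"fingers": 20},{"dx": 0,"dy": 0,"dz": 0,"rx": 0,"ry": 0,"rz": 0,"fingers": 20},{"dx": 0,"dy": 0.2,"dz": -4,"rx": 0,"ry": 0,"rz": 0,"fingers": 20},{"dx": 0,"dy": 0.2,"dz": -4,"rx": 0,"ry": 0,"rz": 0,"fingers": 12},{"dx": 0,"dy": 0.2,"dz": -4,"rx": 0,"ry": 0,"rz": 0,"fingers": 2},{"dx": 0,"dy": 0.2,"dz": -4,"rx": 0,"ry": 0,"rz": 0,"fingers": 2},{"dx": 0,"dy": 0.2,"dz": -4,"rx": 0,"ry": 0,"rz": 0,"fingers": 2},{"dx": 0,"dy": 0.2,"dz": -4,"rx": 0,"ry": 0,"rz": 0,"fingers": 2}]'

```text
time: 14.65
eef_pos: [0.5856, -0.1159, 0.1017]
orientation: [-3.142, 0.0, -2.352]
wrist_force: [-2.5, 2.3, 6.1]
grip_width: 0.109
```

```bash
python3 st.py; python3 - <<'E'
from h import *
from rig import viewer
c=viewer.read_camera("wrist");crop(c["pixels"],200,200,370,370,3.5,"pics/q3.png")
E
```

```text
t 14.65 eef [ 0.5856 -0.1159  0.1017] ori [-3.1416e+00  3.0000e-04 -2.3520e+00] jig 0.7 0.18 F jig -1.33 -3.14 6.12 T [0.374 0.636 0.028] w 9.35 j [-0.318  0.522 -0.154  0.894  0.    -1.108]
Ftool 0.18 3.4 Tz 0.0277 jt6 0.0055 yaw -2.352 w 0.453 qv6 0.0006
```

View pics/q3.png

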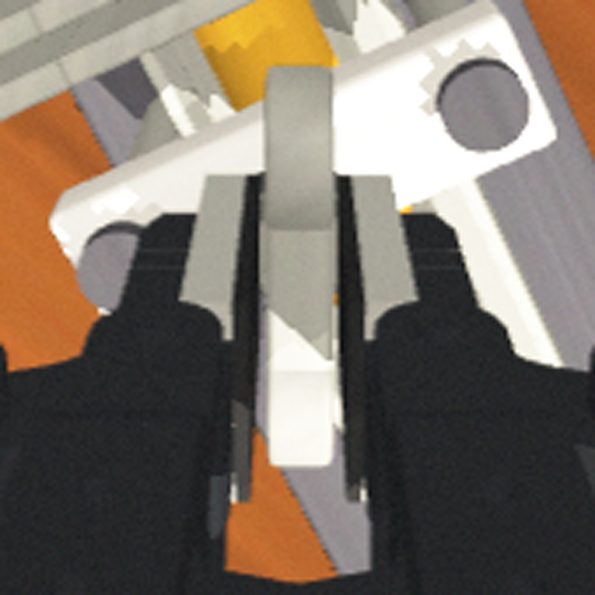

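>>> drive_tool --targets '[{"dx": 0,"dy": 0,"dz": 0,"rx": 0,"ry": 0,"rz": 0,"fingers": 18},{"dx": 0,"dy": 0,"dz": 0,"rx": 0,"ry": 0,"rz": 0,"fingers": 18},{"dx": 0,"dy": 0.2,"dz": -3,"rx": 0,"ry": 0,"rz": 0,"fingers": 18},{"dx": 0,"dy": 0.2,"dz": -3,"rx": 0,"ry": 0,"rz": 0,"fingers": 10},{"dx": 0,"dy": 0.2,"dz": -3,"rx": 0,"ry": 0,"rz": 0,"fingers": 2},{"dx": 0,"dy": 0.2,"dz": -3,"rx": 0,"ry": 0,"rz": 0,"fingers": 2},{"dx": 0,"dy": 0.2,"dz": -3,"rx": 0,"ry": 0,"rz": 0,"fingers": 2},{"dx": 0,"dy": 0.2,"dz": -3,"rx": 0,"ry": 0,"rz": 0,"fingers": 2}]'

```text
time: 15.7
eef_pos: [0.5856, -0.1159, 0.1046]
orientation: [-3.141, 0.0, -2.352]
wrist_force: [-2.0, 0.7, 4.2]
grip_width: 0.079
```

```bash
python3 st.py; python3 - <<'E'
from h import *
from rig import viewer
c=viewer.read_camera("wrist");np.savez("r_wrist.npz",**c);crop(c["pixels"],200,200,370,370,3.5,"pics/r3.png")
E
```

```text
t 15.7 eef [ 0.5856 -0.1159  0.1046] ori [-3.1414e+00  3.0000e-04 -2.3521e+00] jig 0.66 0.12 F jig -0.04 -2.17 4.21 T [0.227 0.325 0.082] w 6.71 j [-0.318  0.519 -0.151  0.9    0.    -1.107]
Ftool 0.92 1.97 Tz 0.0825 jt6 0.0229 yaw -2.3521 w 0.4531 qv6 0.0002
```

View pics/r3.png

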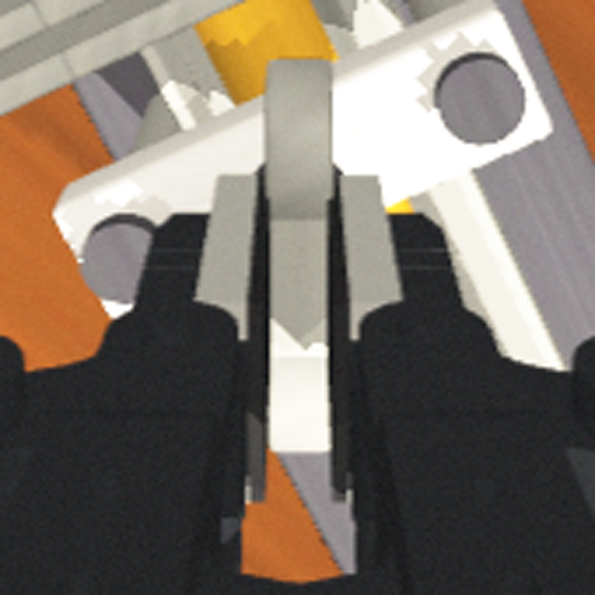

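The opening is now 6.7 mm, so the pads sit on the wing flats (crop 265 to 335). I'll relieve the slight downward press and start turning, sinking 0.33 mm per 10°.

>>> drive_tool --targets '[{"dx": 0,"dy": 0,"dz": -0.6,"rx": 0,"ry": 0,"rz": 0,"fingers": 2},{"dx": 0,"dy": 0,"dz": -0.53,"rx": 0,"ry": 0,"rz": 0.2,"fingers": 2},{"dx": 0,"dy": 0,"dz": -0.46,"rx": 0,"ry": 0,"rz": 0.4,"fingers": 2},{"dx": 0,"dy": 0,"dz": -0.4,"rx": 0,"ry": 0,"rz": 0.6,"fingers": 2},{"dx": 0,"dy": 0,"dz": -0.33,"rx": 0,"ry": 0,"rz": 0.8,"fingers": 2},{"dx": 0,"dy": 0,"dz": -0.27,"rx": 0,"ry": 0,"rz": 1.0,"fingers": 2},{"dx": 0,"dy": 0,"dz": -0.2,"rx": 0,"ry": 0,"rz": 1.2,"fingers": 2}]'

```text
time: 16.62
eef_pos: [0.5854, -0.1157, 0.1042]
orientation: [3.141, 0.0, -2.564]
wrist_force: [-1.6, 2.0, 0.3]
grip_width: 0.077
```

```bash
python3 st.py; python3 - <<'E'
from h import *
from rig import viewer
c=viewer.read_camera("wrist");np.savez("s_wrist.npz",**c);crop(c["pixels"],200,200,370,370,3.5,"pics/s3.png")
E
python3 st.py
```

```text
t 16.625 eef [ 0.5854 -0.1157  0.1042] ori [ 3.1412  0.     -2.5638] jig 0.6 -0.07 F jig -1.38 -2.17 0.33 T [0.638 0.081 0.159] w 6.6 j [-0.318  0.52  -0.151  0.9    0.    -0.896]
Ftool 0.25 2.56 Tz 0.1591 jt6 -0.3494 yaw -2.5638 w 0.6648 qv6 0.2798
t 16.675 eef [ 0.5854 -0.1158  0.1042] ori [ 3.1412  0.     -2.5655] jig 0.64 -0.07 F jig -2.88 -1.62 -0.28 T [0.622 0.083 0.093] w 6.72 j [-0.318  0.52  -0.151  0.9    0.    -0.894]
Ftool -1.27 3.05 Tz 0.0935 jt6 -0.2371 yaw -2.5655 w 0.6665 qv6 -0.0571
```

View pics/s3.png

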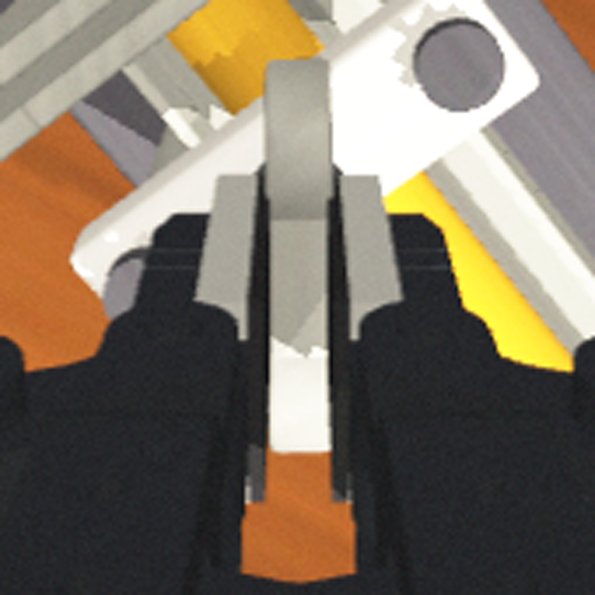

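```bash
cat > avg.py <<'E'
from rig import bot,viewer
import numpy as np,sys
L=[]
for i in range(int(sys.argv[1]) if len(sys.argv)>1 else 6):
    viewer.read_camera("wrist"); o=bot.get_obs(); L.append([o["torque"][2],o["joint_torque"][5],o["wrist_force"][2],o["orientation"][2],o["joint_pos"][5]])
L=np.array(L);print(L[:,:2].round(4).tolist());print("mean Tz",L[:,0].mean().round(4),"jt6",L[:,1].mean().round(4),"Fz",L[:,2].mean().round(2),"w",((-1.899-L[-1,3])%(2*np.pi)).round(4),"t",o["time"])
E
python3 avg.py
```

```text
[[0.0283, 0.445], [0.0012, 0.2134], [0.0002, 0.0829], [0.0255, 0.0334], [-0.0056, 0.0176], [0.0129, 0.0142]]
mean Tz 0.0104 jt6 0.1344 Fz 0.38 w 0.6624 t 16.975
```

After a stop the reading relaxes to zero, so the feel has to be taken while turning. I'll use equal short steps at steady speed and read after each.

>>> drive_tool --targets '[{"dx": 0,"dy": 0,"dz": 0.07,"rx": 0,"ry": 0,"rz": 0.2,"fingers": 2},{"dx": 0,"dy": 0,"dz": 0.13,"rx": 0,"ry": 0,"rz": 0.4,"fingers": 2},{"dx": 0,"dy": 0,"dz": 0.2,"rx": 0,"ry": 0,"rz": 0.6,"fingers": 2}]'

```text
time: 17.35
eef_pos: [0.5854, -0.1157, 0.1041]
orientation: [3.141, -0.0, -2.669]
wrist_force: [-1.0, 5.3, 0.3]
grip_width: 0.077
```

```bash
python3 st.py|tail -1
```

```text
Ftool -1.53 5.18 Tz 0.1265 jt6 -0.3431 yaw -2.6687 w 0.7697 qv6 0.2766
```

>>> drive_tool --targets '[{"dx": 0,"dy": 0,"dz": 0.07,"rx": 0,"ry": 0,"rz": 0.2,"fingers": 2}]'

```text
time: 17.48
eef_pos: [0.5854, -0.1157, 0.104]
orientation: [3.141, -0.0, -2.704]
wrist_force: [-1.6, 5.2, 0.3]
grip_width: 0.081
```

```bash
python3 st.py|tail -1
```

```text
Ftool -0.76 5.36 Tz 0.1513 jt6 -0.347 yaw -2.7036 w 0.8046 qv6 0.2772
```

>>> drive_tool --targets '[{"dx": 0,"dy": 0,"dz": 0.07,"rx": 0,"ry": 0,"rz": 0.2,"fingers": 2}]'

```text
time: 17.6
eef_pos: [0.5854, -0.1157, 0.1039]
orientation: [3.141, -0.0, -2.739]
wrist_force: [-2.0, 5.2, 0.3]
grip_width: 0.076
```

```bash
python3 st.py|tail -1
```

```text
Ftool -0.18 5.61 Tz 0.0663 jt6 -0.3472 yaw -2.7385 w 0.8395 qv6 0.2766
```

>>> drive_tool --targets '[{"dx": 0,"dy": 0,"dz": 0.07,"rx": 0,"ry": 0,"rz": 0.2,"fingers": 2}]'

```text
time: 17.73
eef_pos: [0.5854, -0.1156, 0.1038]
orientation: [3.141, -0.0, -2.773]
wrist_force: [-1.1, 5.4, 0.4]
grip_width: 0.077
```

```bash
python3 st.py|tail -1
```

```text
Ftool -0.91 5.47 Tz 0.1103 jt6 -0.3472 yaw -2.7733 w 0.8743 qv6 0.2774
```

>>> drive_tool --targets '[{"dx": 0,"dy": 0,"dz": 0.07,"rx": 0,"ry": 0,"rz": 0.2,"fingers": 2}]'

```text
time: 17.85
eef_pos: [0.5854, -0.1156, 0.1038]
orientation: [3.141, -0.0, -2.808]
wrist_force: [-0.9, 5.4, 0.5]
grip_width: 0.08
```

```bash
python3 st.py
```

```text
t 17.85 eef [ 0.5854 -0.1156  0.1038] ori [ 3.1409e+00 -1.0000e-04 -2.8082e+00] jig 0.51 -0.18 F jig -4.8 -2.56 0.45 T [1.259 0.25  0.122] w 6.86 j [-0.318  0.52  -0.152  0.9    0.    -0.651]
Ftool -0.93 5.35 Tz 0.1216 jt6 -0.3471 yaw -2.8082 w 0.9092 qv6 0.2788
```

The joint-6 torque while turning is very steady at −0.347, against a noisier Tz of about 0.115. The target is about 0.06 more, roughly −0.407. I'll continue and also ease the 5 N side force.

>>> drive_tool --targets '[{"dx": -0.1,"dy": 0.4,"dz": 0.07,"rx": 0,"ry": 0,"rz": 0.2,"fingers": 2},{"dx": -0.2,"dy": 0.7,"dz": 0.13,"rx": 0,"ry": 0,"rz": 0.4,"fingers": 2}]'

```text
time: 18.1
eef_pos: [0.5853, -0.1154, 0.1036]
orientation: [-3.141, -0.0, -2.878]
wrist_force: [-1.8, 1.5, 1.0]
grip_width: 0.078
```

```bash
python3 st.py|tail -1
```

```text
Ftool 1.32 1.9 Tz 0.0959 jt6 -0.3534 yaw -2.8783 w 0.9793 qv6 0.2811
```

>>> drive_tool --targets '[{"dx": 0,"dy": 0,"dz": 0.07,"rx": 0,"ry": 0,"rz": 0.2,"fingers": 2},{"dx": 0,"dy": 0,"dz": 0.13,"rx": 0,"ry": 0,"rz": 0.4,"fingers": 2}]'

```text
time: 18.35
eef_pos: [0.5853, -0.1154, 0.1035]
orientation: [-3.141, -0.0, -2.948]
wrist_force: [-2.8, 2.3, 0.0]
grip_width: 0.078
```

```bash
python3 st.py|tail -1
```

```text
Ftool 2.32 2.85 Tz 0.0882 jt6 -0.3482 yaw -2.9481 w 1.0491 qv6 0.2771
```

>>> drive_tool --targets '[{"dx": 0,"dy": 0,"dz": 0.07,"rx": 0,"ry": 0,"rz": 0.2,"fingers": 2},{"dx": 0,"dy": 0,"dz": 0.13,"rx": 0,"ry": 0,"rz": 0.4,"fingers": 2}]'

```text
time: 18.6
eef_pos: [0.5853, -0.1153, 0.1034]
orientation: [3.142, -0.0, -3.018]
wrist_force: [-2.5, 3.0, 0.6]
grip_width: 0.08
```

```bash
python3 st.py|tail -1
```

```text
Ftool 2.13 3.3 Tz 0.1438 jt6 -0.3493 yaw -3.0179 w 1.1189 qv6 0.2785
```

>>> drive_tool --targets '[{"dx": 0,"dy": 0,"dz": 0.07,"rx": 0,"ry": 0,"rz": 0.2,"fingers": 2},{"dx": 0,"dy": 0,"dz": 0.13,"rx": 0,"ry": 0,"rz": 0.4,"fingers": 2}]'

```text
time: 18.85
eef_pos: [0.5853, -0.1152, 0.1032]
orientation: [3.142, -0.0, -3.088]
wrist_force: [-3.6, 2.6, -0.1]
grip_width: 0.078
```

```bash
python3 st.py
```

```text
t 18.85 eef [ 0.5853 -0.1152  0.1032] ori [ 3.1416e+00 -3.0000e-04 -3.0876e+00] jig 0.15 -0.33 F jig -1.29 -4.2 -0.07 T [0.517 0.826 0.138] w 6.67 j [-0.317  0.52  -0.153  0.898 -0.    -0.371]
Ftool 3.42 2.77 Tz 0.1376 jt6 -0.3495 yaw -3.0876 w 1.1886 qv6 0.2792
```

>>> drive_tool --targets '[{"dx": 0,"dy": 0,"dz": 0.07,"rx": 0,"ry": 0,"rz": 0.2,"fingers": 2},{"dx": 0,"dy": 0,"dz": 0.13,"rx": 0,"ry": 0,"rz": 0.4,"fingers": 2}]'

```text
time: 19.1
eef_pos: [0.5853, -0.1152, 0.1031]
orientation: [3.141, -0.0, 3.126]
wrist_force: [-4.0, 3.3, 0.8]
grip_width: 0.078
```

```bash
python3 st.py|tail -1
```

```text
Ftool 4.04 3.19 Tz 0.1431 jt6 -0.3495 yaw 3.1257 w 1.2584 qv6 0.2772
```

>>> drive_tool --targets '[{"dx": 0,"dy": 0,"dz": 0.07,"rx": 0,"ry": 0,"rz": 0.2,"fingers": 2},{"dx": 0,"dy": 0,"dz": 0.13,"rx": 0,"ry": 0,"rz": 0.4,"fingers": 2}]'

```text
time: 19.35
eef_pos: [0.5853, -0.1151, 0.103]
orientation: [3.141, -0.0, 3.056]
wrist_force: [-4.0, 4.6, 0.1]
grip_width: 0.083
```

```bash
python3 st.py|tail -1
```

```text
Ftool 4.41 4.27 Tz 0.1321 jt6 -0.3494 yaw 3.056 w 1.3282 qv6 0.2768
```

>>> drive_tool --targets '[{"dx": 0,"dy": 0,"dz": 0.07,"rx": 0,"ry": 0,"rz": 0.2,"fingers": 2},{"dx": 0,"dy": 0,"dz": 0.13,"rx": 0,"ry": 0,"rz": 0.4,"fingers": 2}]'

```text
time: 19.6
eef_pos: [0.5854, -0.115, 0.1028]
orientation: [3.141, -0.0, 2.986]
wrist_force: [-3.7, 3.6, 1.3]
grip_width: 0.074
```

```bash
python3 st.py|tail -1
```

```text
Ftool 4.16 2.96 Tz 0.0644 jt6 -0.3494 yaw 2.9863 w 1.3979 qv6 0.2779
```

>>> drive_tool --targets '[{"dx": 0,"dy": 0,"dz": 0.07,"rx": 0,"ry": 0,"rz": 0.2,"fingers": 2},{"dx": 0,"dy": 0,"dz": 0.13,"rx": 0,"ry": 0,"rz": 0.4,"fingers": 2}]'

```text
time: 19.85
eef_pos: [0.5854, -0.115, 0.1028]
orientation: [3.141, -0.0, 2.917]
wrist_force: [-4.1, 3.8, 0.6]
grip_width: 0.077
```

```bash
python3 st.py; python3 - <<'E'
from h import *
from rig import viewer
c=viewer.read_camera("wrist");crop(c["pixels"],130,130,430,420,2,"pics/t3.png")
E
```

```text
t 19.85 eef [ 0.5854 -0.115   0.1028] ori [ 3.1412e+00 -3.0000e-04  2.9165e+00] jig -0.1 -0.39 F jig -2.27 -5.06 0.59 T [0.829 0.867 0.115] w 6.56 j [-0.317  0.521 -0.153  0.897  0.    -0.092]
Ftool 4.8 2.77 Tz 0.1146 jt6 -0.3428 yaw 2.9165 w 1.4677 qv6 0.2772
```

View pics/t3.png

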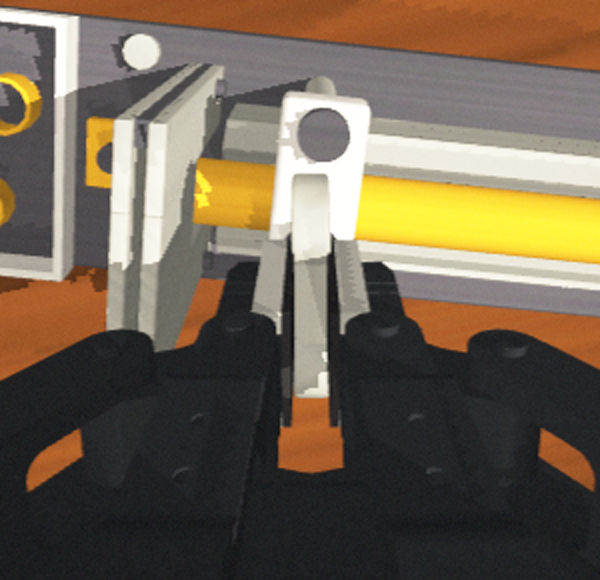

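The fingers clear the guide: its top edge at picture (155 to 220, 70 to 340) lies outside the finger at 230. No contact by 1.47 rad. I'll go on.

>>> drive_tool --targets '[{"dx": 0.3,"dy": 0.2,"dz": 0.07,"rx": 0,"ry": 0,"rz": 0.2,"fingers": 2},{"dx": 0.6,"dy": 0.4,"dz": 0.13,"rx": 0,"ry": 0,"rz": 0.4,"fingers": 2}]'

```text
time: 20.15
eef_pos: [0.5853, -0.1148, 0.1027]
orientation: [-3.141, 0.001, 2.846]
wrist_force: [-1.0, 1.5, -1.5]
grip_width: 0.08
```

```bash
python3 st.py|tail -1
```

```text
Ftool 1.39 1.09 Tz 0.0715 jt6 -0.3486 yaw 2.8463 w 1.5379 qv6 0.279
```

>>> drive_tool --targets '[{"dx": 0,"dy": 0,"dz": 0.07,"rx": 0,"ry": 0,"rz": 0.2,"fingers": 2},{"dx": 0,"dy": 0,"dz": 0.13,"rx": 0,"ry": 0,"rz": 0.4,"fingers": 2}]'

```text
time: 20.4
eef_pos: [0.5853, -0.1148, 0.1026]
orientation: [3.141, 0.001, 2.777]
wrist_force: [-0.6, 2.0, -1.3]
grip_width: 0.077
```

```bash
python3 st.py|tail -1
```

```text
Ftool 1.24 1.7 Tz 0.1214 jt6 -0.3185 yaw 2.7766 w 1.6076 qv6 0.2774
```

>>> drive_tool --targets '[{"dx": 0,"dy": 0,"dz": 0.07,"rx": 0,"ry": 0,"rz": 0.2,"fingers": 2},{"dx": 0,"dy": 0,"dz": 0.13,"rx": 0,"ry": 0,"rz": 0.4,"fingers": 2}]'

```text
time: 20.65
eef_pos: [0.5853, -0.1147, 0.1025]
orientation: [3.141, 0.001, 2.707]
wrist_force: [0.1, 4.4, -0.4]
grip_width: 0.079
```

```bash
python3 st.py|tail -1
```

```text
Ftool 1.7 4.01 Tz 0.1423 jt6 -0.3083 yaw 2.7069 w 1.6773 qv6 0.2777
```

>>> drive_tool --targets '[{"dx": 0,"dy": 0,"dz": 0.07,"rx": 0,"ry": 0,"rz": 0.2,"fingers": 2},{"dx": 0,"dy": 0,"dz": 0.13,"rx": 0,"ry": 0,"rz": 0.4,"fingers": 2}]'

```text
time: 20.9
eef_pos: [0.5853, -0.1147, 0.1024]
orientation: [3.141, 0.001, 2.637]
wrist_force: [0.2, 3.0, 1.6]
grip_width: 0.076
```

```bash
python3 st.py
```

```text
t 20.9 eef [ 0.5853 -0.1147  0.1024] ori [3.1412e+00 5.0000e-04 2.6372e+00] jig -0.38 -0.53 F jig -2.94 -0.78 1.62 T [ 0.755 -0.074  0.152] w 6.45 j [-0.316  0.52  -0.155  0.895  0.     0.188]
Ftool 1.28 2.75 Tz 0.1516 jt6 -0.2958 yaw 2.6372 w 1.747 qv6 0.2764
```

The joint torque began changing at about 1.55 rad, and Tz is also creeping up, so the foot may have touched. I'll go finer with many readings.

>>> drive_tool --targets '[{"dx": 0,"dy": 0,"dz": 0.02,"rx": 0,"ry": 0,"rz": 0.05,"fingers": 2},{"dx": 0,"dy": 0,"dz": 0.03,"rx": 0,"ry": 0,"rz": 0.1,"fingers": 2}]'

```text
time: 21.15
eef_pos: [0.5853, -0.1147, 0.1024]
orientation: [3.141, 0.0, 2.622]
wrist_force: [0.7, 3.3, 0.4]
grip_width: 0.078
```

```bash
python3 st.py|tail -1
```

```text
Ftool 1.0 3.22 Tz 0.1612 jt6 0.0682 yaw 2.6217 w 1.7625 qv6 0.0695
```

>>> drive_tool --targets '[{"dx": 0,"dy": 0,"dz": 0.02,"rx": 0,"ry": 0,"rz": 0.05,"fingers": 2}]'

```text
time: 21.28
eef_pos: [0.5853, -0.1147, 0.1024]
orientation: [3.141, 0.0, 2.613]
wrist_force: [1.7, 4.3, 1.4]
grip_width: 0.074
```

```bash
python3 st.py|tail -1
```

```text
Ftool 0.73 4.58 Tz 0.1724 jt6 0.0502 yaw 2.6129 w 1.7712 qv6 0.0693
```

>>> drive_tool --targets '[{"dx": 0,"dy": 0,"dz": 0.02,"rx": 0,"ry": 0,"rz": 0.05,"fingers": 2}]'

```text
time: 21.4
eef_pos: [0.5853, -0.1147, 0.1024]
orientation: [3.141, 0.001, 2.604]
wrist_force: [1.8, 4.1, 1.0]
grip_width: 0.079
```

```bash
python3 st.py|tail -1
```

```text
Ftool 0.54 4.44 Tz 0.1813 jt6 0.052 yaw 2.6042 w 1.78 qv6 0.0715
```

>>> drive_tool --targets '[{"dx": 0,"dy": 0,"dz": 0.02,"rx": 0,"ry": 0,"rz": 0.05,"fingers": 2}]'

```text
time: 21.52
eef_pos: [0.5853, -0.1147, 0.1023]
orientation: [3.141, 0.001, 2.595]
wrist_force: [3.0, 5.1, 1.3]
grip_width: 0.081
```

```bash
python3 st.py|tail -1
```

```text
Ftool 0.05 5.9 Tz 0.2708 jt6 0.0545 yaw 2.5953 w 1.7888 qv6 0.069
```

>>> drive_tool --targets '[{"dx": 0,"dy": 0,"dz": 0.02,"rx": 0,"ry": 0,"rz": 0.05,"fingers": 2}]'

```text
time: 21.65
eef_pos: [0.5853, -0.1147, 0.1023]
orientation: [3.141, 0.0, 2.587]
wrist_force: [2.7, 4.3, 1.9]
grip_width: 0.079
```

```bash
python3 st.py|tail -1
```

```text
Ftool -0.01 5.1 Tz 0.1808 jt6 0.0565 yaw 2.5867 w 1.7975 qv6 0.0709
```

>>> drive_tool --targets '[{"dx": 0,"dy": 0,"dz": 0.02,"rx": 0,"ry": 0,"rz": 0.05,"fingers": 2}]'

```text
time: 21.78
eef_pos: [0.5853, -0.1147, 0.1023]
orientation: [3.141, 0.0, 2.578]
wrist_force: [2.3, 4.8, 1.7]
grip_width: 0.083
```

```bash
python3 st.py
```

```text
t 21.775 eef [ 0.5853 -0.1147  0.1023] ori [3.1412e+00 5.0000e-04 2.5779e+00] jig -0.37 -0.55 F jig -5.27 0.62 1.65 T [ 1.023 -0.47   0.139] w 7.06 j [-0.316  0.52  -0.155  0.894  0.     0.248]
Ftool 0.63 5.27 Tz 0.1386 jt6 0.0585 yaw 2.5779 w 1.8063 qv6 0.0699
```

Both measures now agree. Mean Tz is 0.184 against 0.118 free (+0.066). Joint 6, corrected for speed, is +0.063, and its whole curve fits contact at about 1.41 rad. That puts the foot at about 32 to 33 N, so I'll stop turning, open just enough and rise straight up.

>>> drive_tool --targets '[{"dx": 0,"dy": 0,"dz": 0,"rx": 0,"ry": 0,"rz": 0,"fingers": 2},{"dx": 0,"dy": 0,"dz": 0,"rx": 0,"ry": 0,"rz": 0,"fingers": 2},{"dx": 0,"dy": 0,"dz": 0,"rx": 0,"ry": 0,"rz": 0,"fingers": 10},{"dx": 0,"dy": 0,"dz": 0,"rx": 0,"ry": 0,"rz": 0,"fingers": 18},{"dx": 0,"dy": 0,"dz": 0,"rx": 0,"ry": 0,"rz": 0,"fingers": 18},{"dx": 0,"dy": 0,"dz": 0,"rx": 0,"ry": 0,"rz": 0,"fingers": 18},{"dx": 0,"dy": 0,"dz": -10,"rx": 0,"ry": 0,"rz": 0,"fingers": 18},{"dx": 0,"dy": 0,"dz": -30,"rx": 0,"ry": 0,"rz": 0,"fingers": 18},{"dx": 0,"dy": 0,"dz": -65,"rx": 0,"ry": 0,"rz": 0,"fingers": 18},{"dx": 0,"dy": 0,"dz": -105,"rx": 0,"ry": 0,"rz": 0,"fingers": 18},{"dx": 0,"dy": 0,"dz": -130,"rx": 0,"ry": 0,"rz": 0,"fingers": 18},{"dx": 0,"dy": 0,"dz": -135,"rx": 0,"ry": 0,"rz": 0,"fingers": 18},{"dx": 0,"dy": 0,"dz": -135,"rx": 0,"ry": 0,"rz": 0,"fingers": 18}]'

```text
time: 23.4
eef_pos: [0.5849, -0.1147, 0.2368]
orientation: [-3.142, -0.0, 2.578]
wrist_force: [-0.4, 0.1, -1.1]
grip_width: 0.209
```

```bash
python3 st.py; python3 - <<'E'
from h import *
from rig import viewer
c=viewer.read_camera("wrist");np.savez("u_wrist.npz",**c);crop(c["pixels"],0,0,560,420,1.4,"pics/u3.png")
c=viewer.read_camera("side");np.savez("u_side.npz",**c);crop(c["pixels"],255,215,355,355,4.2,"pics/u2.png")
th=-1.899;t=np.array([np.cos(th),np.sin(th)]);n=np.array([-t[1],t[0]]);O=np.array([.5857,-.1152])
P=cloud(load("wrist","u"));J=np.stack([(P[...,:2]-O)@t,(P[...,:2]-O)@n,P[...,2]],-1)*1e3
m=((J[...,2]>104)&(J[...,2]<126)&(abs(J[...,0])<29)&(abs(J[...,1])<29)).astype(np.uint8)
k,l,st,ce=cv2.connectedComponentsWithStats(m); i=1+st[1:,4].argmax(); q=J[l==i]; print(cv2.minAreaRect(q[:,:2].astype(np.float32)))
E
```

```text
t 23.4 eef [ 0.5849 -0.1147  0.2368] ori [-3.1415e+00 -2.0000e-04  2.5784e+00] jig -0.24 -0.96 F jig 0.05 -0.38 -1.12 T [-0.031 -0.     0.01 ] w 17.85 j [-0.316  0.425  0.059  1.205 -0.     0.247]
Ftool 0.36 -0.14 Tz 0.0105 jt6 0.0002 yaw 2.5784 w 1.8058 qv6 0.002
((0.726251482963562, -0.9777069091796875), (49.798892974853516, 7.9554762840271), 76.7874984741211)
```

View pics/u3.png

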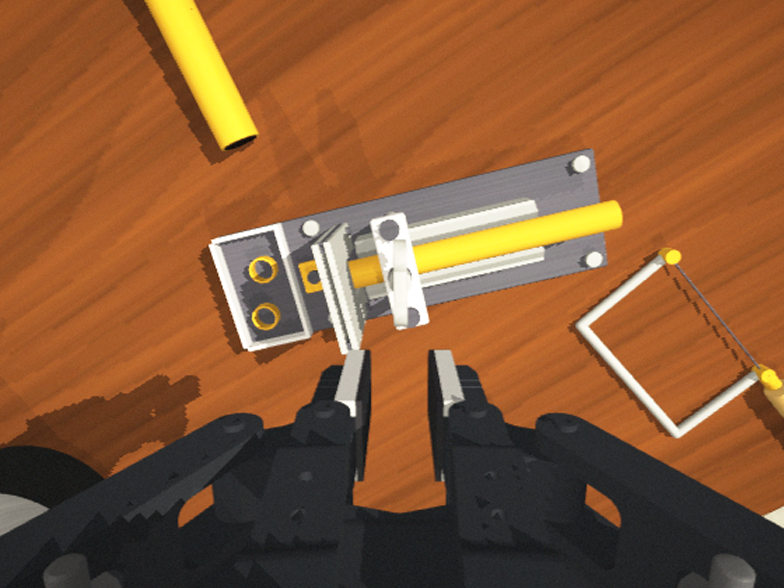

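View pics/u2.png

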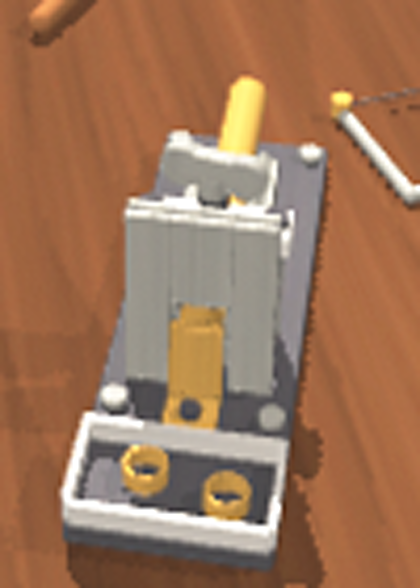

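The wings stand at 1.80 rad in the picture, against 1.806 by the arm. The tube's front is at the stop, the rings, saw frame and bench are untouched, and the robot is clear. One last check on the tube's tail, then I'll hand in.

```bash
python3 - <<'E'
from h import *
from rig import bot
a=load("side","k");b=load("side","u")
for c in(a,b):
    m=cv2.inRange(cv2.cvtColor(c["pixels"],cv2.COLOR_RGB2HSV),(18,120,90),(32,255,255)); m[:, :300]=0;m[:,330:]=0;m[:225]=0;m[245:]=0
    v,u=np.nonzero(m); print("tail",v.min(),u.mean().round(2),len(v))
    m=cv2.inRange(cv2.cvtColor(c["pixels"],cv2.COLOR_RGB2HSV),(15,100,60),(32,255,255))[284:296,290:315]; print("front",(m>0).sum())
print(bot.job_done())
E
```

```text
tail 234 313.0 85
front 93
tail 234 312.99 86
front 93
the job is handed in; nothing more can be done
None
```

I set up the tube and handed the job in: it sits against the length stop and is clamped by the wing screw. It took about 24 s of robot time, and no verdict was given.

- **Tube:** I gripped the tail at 20 N and slid it 31 mm. It stopped moving when it met the stop. The wrist read 14.6 N at most in the readings taken, about 7 N of that being sliding drag, so the stop saw less than 15 N. After clamping, the side view shows the front at the stop and the tail where it was before, to within a pixel.
- **Wing screw:** I turned it clockwise from 0.45 to 1.81 rad; the camera reads 1.80. The foot met the tube at about 1.41 rad. I stopped with the torque about 0.063 N m above free running, roughly 32 to 33 N on the foot. That force is worked out from the torque, not measured directly.
- **First pinches:** the first three closed on the hub below the wings, reading 12 to 9 mm open. The fourth, higher up, held the wing flats.
- **Torque reading:** the wrist torque was noisy, about ±0.03 N m and once 0.27, so I averaged it. It gave +0.066 N m, which agrees with joint 6 corrected for speed.
- **Side forces:** these stayed under about 7 N, and the fingers did not appear to touch the saw guide.
- **Everything else:** the rings and saw frame look undisturbed in the last pictures, and I saw no sign that the mallet had moved.

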